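Fetch the file guide from behind the brush and the tip protector

ROBOT

A 7-joint arm with a two-finger parallel gripper is mounted at the origin on the work surface. World frame = base frame: x ahead of the robot, y to its left, z up, the work surface at z = 0. Lengths are in m, angles in rad, forces in N, time in s.
With the tool pointing down it reaches from about 0.425 to 0.925 m from the base axis. Payload 6.8 kg.
Tool frame: the origin (TCP) lies at the very end of the fingers, on their centre line; the grasp point (between the pads) lies 19 mm behind it; z points along the fingers, y is the direction in which the jaws open and shut (so a half turn about z gives the same grasp; the last joint's range is limited). The gripper opens to 85 mm and grips with 20 to 120 N. Pads are 22 mm wide; open, the fingers measure 114 mm over their backs; the gripper's body (76 mm by 85 mm) begins 54 mm behind the grasp point. The pads swing forward as they close: fully open they stand 13 mm farther back than shut.
Start: joints at [1.203, 0.477, 0.022, 1.555, -0.011, 1.109, -0.083], TCP at [0.173, -0.652, 0.2] pointing down, gripper open.
Joint ranges: [-2.96, 2.96], [-0.34, 2.1], [-1.41, 1.46], [0.24, 2.44], [-1.37, 4.51], [0.17, 1.92], [-2.96, 2.96]. Speed limits (rad/s): [2.39, 2.39, 3.14, 3.14, 3.14, 3.14, 3.14].

INTERFACE

Orientations are given as a unit quaternion [w, x, y, z].
In Python, from station import bot gives the robot as it stands.
- The arm moves only by the tool step_arm, never from a script. Its argument "rows" is one flat list of numbers, 5 for each row, row after row: the shift along the world's x, y, z in mm, then the turn about the world's z in rad, then the opening, from 0 (shut) to 1 (fully open). In form: [x, y, z, spin, jaw, x, y, z, spin, jaw, ...]. A call has 1 to 12 rows; each row shifts and turns the commanded pose from where the row before left it; what a row does not reach is not made up. A row lasts 1/10 s, in which the tool goes at most 50 mm and 8.59 degrees, less where a joint would pass 70% of its speed; a pose out of reach is approached as far as the arm can. A call is refused whole if a number of a shift passes 50 or a number of a turn 0.15, either way. A call with a gripper value outside its range is refused whole. The fingers move at their own pace and stop on an object; "squeeze" is the grip in N (left out, the last holds). Time passes only in rows, so rows that do not move let the fingers close. It gives the time, the measured TCP pose, the force and the opening at its end, in the units of the state.
- bot.get_obs(): the state, without advancing time (a new reading comes with each control period).
- bot.read_camera(name): name is "side" or "top" or "wrist"; returns (picture, depth): 400x640x3 uint8, red, green, blue; 400x640 float32, m along the optical axis (not along the pixel's ray), 0 where there is no reading.
- bot.camera_info(name): a dict with "camera_matrix" (3x3 intrinsics, pixels), "rvec" (rotation vector, rad) and "tvec" (3), from world to camera coordinates, as OpenCV has them. Camera axes: x right, y down, z forward; pixel columns grow to the right and rows downward; lengths in m; the calibration is good to about 2 mm. A picture is of the moment at which its call begins: read the wrist's pose just before it. camera_info takes no time and is no camera call; for the wrist camera it gives the pose at the moment of the call.
- bot.hand_in(): hands the job in, once; it reports no verdict.
Trained networks look in the newest picture that a camera, given by its name, has taken for a name from the list of things; names that differ only in an ending like _2 or _b are one class to them, and where a whole thing is asked for, a point or a joint stands for the part that bears it (a point fixed in the world has none). Each returns a list of dicts, best first, with "score" (0 to 1); they miss things now and then, are a little off and sometimes report something else, mostly with a low value. They report only what shows in the picture. A call takes as long as a camera call.
- bot.recognise(camera, label): "at" ([x, y, z] in m, in world coordinates, good to about 4 mm: the middle of the surface that is visible of it).
- bot.regions_of(camera, label): "pixels" (400x640 bool, what is visible of it).
The state is a dict: "t": time; "q": joint angles; "joint_vel": joint speeds; "joint_torque": joint torques, N m; "eef_pos": TCP position; "tool_rot": TCP orientation; "contact_force": force on the tool from outside, world axes, zero at the start; "torque": the same for the moment, N m; "gripper_width": opening from 0.0 (shut) to 1.0 (fully open).
Only numpy, scipy, OpenCV 4.12 (cv2) and the standard library are available. Lean on these libraries where they do the work, as an engineer would, in place of code of your own. Each camera call takes 0.05 s, during which the arm holds its last target.

TASK

I want to file the ski's edges: clear the brush and the wooden tip protector off the tool board and stand both on the black rubber mat, then fetch the steel file guide from behind them and lay it flat in the cork-lined tray. After that put the brush and the tip protector back upright on the tool board, each in its own old place and turned as it stood (end for end does not matter). Leave the wax crayon, the wax tin and the cork block alone.

Things in the scene. Friction and masses are not known exactly. Their poses are not given: they have to be found in the camera images.
- tool_board: Fixed pale wooden board, 116 (its x) x 196 (its y) x 12 mm high, level, turned by up to 0.3 rad. Origin: centre of its underside; its top is 12 mm above it. Three slightly darker patches mark places: two 56 x 82 mm side by side in the front (board x -14 mm, y +44 and -44 mm) for the brush and the tip protector, one long strip behind (board x +32 mm) where the file guide lies. Which of the two stands left or right varies.
- mat: Fixed black rubber mat, the side area, 116 (its x) x 200 (its y) x 4 mm thick. Origin: centre of its underside. There is room for both things side by side along its y.
- file_tray: Fixed shallow tray with a cork floor and dark steel lips, outside 62 (its x) x 202 (its y) mm, inside 50 x 190 mm; floor 6 mm and lips 14 mm above its origin, which is the centre of its underside.
- brush: Loose boar-bristle brush standing on its bristles: oblong base 50 (its x) x 76 (its y) mm, 30 mm high (black bristles below, dark wood above), and on top a dark wooden bar handle 22 (x) x 60 (y) mm, from 30 to 60 mm height. Take it by the handle, across x. Origin: centre of its underside. About 0.14 kg. It stands on the tool board about 8 mm in front of the file guide and 12 mm from the tip protector, its y along the board's y.
- tip_protector: Loose carved pale wooden ski tip protector: oblong base 50 (its x) x 76 (its y) x 20 mm, above it a cone (50 mm across at 20 mm height, 34 mm at 29 mm), then a round neck 34 mm across from 29 to 52 mm height and a blunt end at 63 mm. Take it by the neck. Origin: centre of its underside. About 0.14 kg. Stands on the tool board beside the brush, its y along the board's y.
- file_guide: Loose stainless file guide, a plain bar 26 (its x) x 170 (its y) x 30 mm high, with a low dark screw head (4 mm high) near each end of its top. Origin: centre of its underside. About 0.3 kg. It lies on the tool board behind the brush and the tip protector, its y along the board's y; take it at the middle across x, once the two are cleared away (until then there is no room for a finger in front of it).
- crayon: Bystander, loose: green grip wax crayon in a metal sleeve, standing, 32 mm across, 60 mm high. Origin: centre of its underside. Leave alone.
- wax_tin: Bystander, loose: flat round tin, 57 mm across, 23 mm high. Origin: centre of its underside. Leave alone.
- cork_block: Bystander, loose: cork block 40 x 60 x 35 mm high. Origin: centre of its underside. Leave alone.

How it is judged:
On the way, in this order (a step that is already met when the one before it is completed fails the run):
1. brush and tip protector both stand released on the rubber mat (x of brush in the frame of mat between -0.055 and 0.055 m and y of brush in the frame of mat between -0.095 and 0.095 m and z of brush in the frame of mat between 0.001 and 0.009 m and angle between each of brush, tip_protector's own z axis and vertical below 0.15 rad and linear speed of each of brush, tip_protector below 0.02 m/s and angular speed of each of brush, tip_protector below 0.2 rad/s and contact force between each of brush, tip_protector and the fingers below 0.2 N and x of tip_protector in the frame of mat between -0.055 and 0.055 m and y of tip_protector in the frame of mat between -0.095 and 0.095 m and z of tip_protector in the frame of mat between 0.001 and 0.009 m), for 0.2 s.
2. the file guide lies released and flat in the cork-lined tray (x of file_guide in the frame of file_tray between -0.014 and 0.014 m and y of file_guide in the frame of file_tray between -0.014 and 0.014 m and z of file_guide in the frame of file_tray between 0.003 and 0.01 m and angle between file_guide's own z axis and vertical below 0.1 rad and angle between the y axis of file_guide and the y axis of file_tray, either way round below 0.2 rad and linear speed of file_guide below 0.02 m/s and angular speed of file_guide below 0.2 rad/s and contact force between file_guide and the fingers below 0.2 N), for 0.2 s.
At the end, for the whole second after the job is handed in: File guide flat in the tray (within 14 mm of its centre each way, 0.2 rad); brush and tip protector upright on the tool board within 13 mm of where each started and 0.3 rad of the board's direction, either way round; all three released and at rest (all of step 2 and distance of each of brush, tip_protector from where it was at the start of the episode below 0.013 m and angle between each of brush, tip_protector's own z axis and vertical below 0.1 rad and angle between the y axis of each of brush, tip_protector and the y axis of tool_board, either way round below 0.3 rad and linear speed of each of brush, tip_protector below 0.02 m/s and angular speed of each of brush, tip_protector below 0.2 rad/s and contact force between each of brush, tip_protector and the fingers below 0.2 N); the robot touches nothing.
It fails at once if the wax crayon is shoved aside or knocked over (distance of crayon from where it was at the start of the episode above 0.025 m or angle between crayon's own z axis and vertical above 0.5 rad).
It fails at once if the wax tin is shoved aside or knocked over (distance of wax_tin from where it was at the start of the episode above 0.025 m or angle between wax_tin's own z axis and vertical above 0.5 rad).
It fails at once if the cork block is shoved aside or knocked over (distance of cork_block from where it was at the start of the episode above 0.025 m or angle between cork_block's own z axis and vertical above 0.5 rad).
It also fails if it takes over 136 s, if anything falls off the work surface, if the arm or the gripper's body presses on something with over 40 N, if the wrist force passes 120 N, or if a joint passes its speed limit or range.

## Working session

There is one attempt and no reset: what is moved stays moved. The work goes in short steps, Python scripts to look and compute and a tool call to move; the robot and the scene stay as the last step left them, time stands still between calls to the robot, and variables do not carry over. Pictures are saved under pics/ and viewed, and the job is handed in when it is done.

Besides the shell and the picture viewer there is one more tool, called by a JSON object that holds its "fn" and its "kwargs", one argument or row to a line. step_arm: Moves the arm, as the interface text tells. Its arguments: {"type":"object","properties":{"rows":{"type":"array"},"squeeze":{"type":"number"}},"required":["rows"]}

```bash
ls; mkdir -p pics; python3 - <<'E'
from station import bot
import cv2,numpy as np
o=bot.get_obs();print({k:np.round(v,3) for k,v in o.items()})
for c in ["side","top"]:
    p,d=bot.read_camera(c); cv2.imwrite(f"pics/{c}0.png",p[:,:,::-1]); 
    np.savez(f"{c}0.npz",p=p,d=d)
    i=bot.camera_info(c);print(c,i)
    for n in ["tool_board","mat","file_tray","brush","tip_protector","file_guide","crayon","wax_tin","cork_block"]:
        print(n,[(np.round(r["at"],3),round(r["score"],2)) for r in bot.recognise(c,n)][:3])
E
```

```text
pics
{'t': np.float64(0.0), 'q': array([ 1.203,  0.478,  0.022,  1.556, -0.011,  1.109, -0.083]), 'joint_vel': array([ 0.002,  0.001, -0.   , -0.   ,  0.   , -0.001, -0.001]), 'joint_torque': array([ 0.0000e+00, -5.9643e+01,  1.6080e+00, -2.8119e+01,  1.2000e-02,
        9.0000e-03, -0.0000e+00]), 'eef_pos': array([ 0.173, -0.652,  0.199]), 'tool_rot': array([-0.001,  0.992,  0.13 , -0.   ]), 'contact_force': array([ 0.694,  0.602, -0.196]), 'torque': array([-0.03 ,  0.044, -0.067]), 'gripper_width': np.float64(0.999)}
side {'camera_matrix': array([[480.49899443,   0.        , 323.43550739],
       [  0.        , 480.49899443, 197.7137328 ],
       [  0.        ,   0.        ,   1.        ]]), 'rvec': array([ 0.08655246, -2.71446282,  1.55963693]), 'tvec': array([0.54730324, 0.07426559, 1.25199277])}
tool_board [(array([0.501, 0.34 , 0.012]), 0.87)]
mat [(array([ 0.524, -0.285,  0.004]), 0.97), (array([0.49 , 0.254, 0.042]), 0.32)]
file_tray [(array([0.6  , 0.016, 0.003]), 0.92)]
brush [(array([0.489, 0.253, 0.043]), 0.82)]
tip_protector [(array([0.503, 0.335, 0.036]), 0.61)]
file_gu
[... 342 characters left out ...]
.45207977],
       [  0.        ,   0.        ,   1.        ]]), 'rvec': array([ 2.16728644, -2.11469458,  0.19921744]), 'tvec': array([-0.03146464,  0.53193939,  1.00545108])}
tool_board [(array([0.48 , 0.263, 0.011]), 0.85)]
mat [(array([ 0.516, -0.299,  0.005]), 0.59)]
file_tray [(array([0.603, 0.   , 0.01 ]), 0.88), (array([ 0.358, -0.108,  0.019]), 0.35)]
brush [(array([0.486, 0.23 , 0.043]), 0.56)]
tip_protector [(array([0.498, 0.309, 0.035]), 0.87)]
file_guide [(array([0.543, 0.265, 0.041]), 0.86)]
crayon [(array([0.36 , 0.095, 0.064]), 0.56)]
wax_tin [(array([ 0.728, -0.204,  0.036]), 0.66), (array([ 0.359, -0.107,  0.02 ]), 0.63)]
cork_block [(array([ 0.728, -0.205,  0.04 ]), 0.67)]
```

View pics/side0.png

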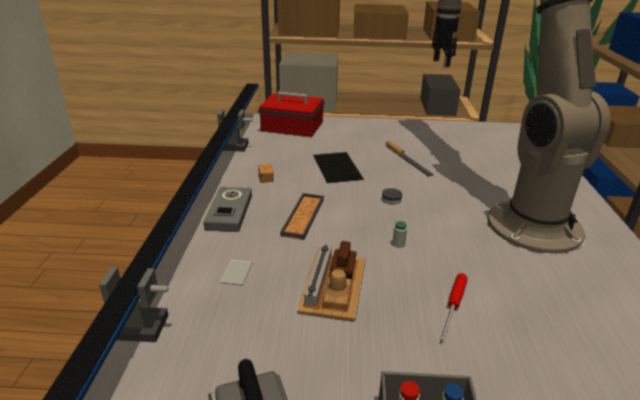

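View pics/top0.png

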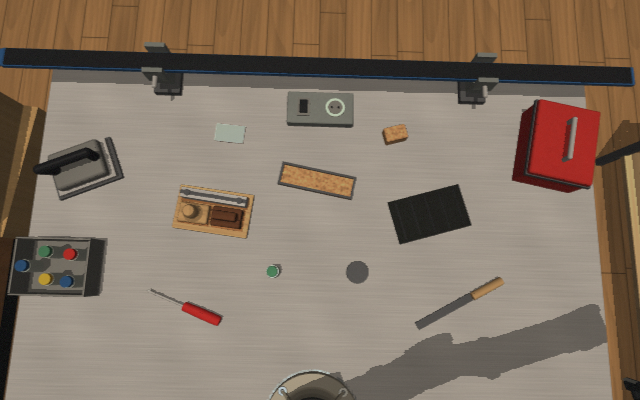

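```bash
cat >h.py <<'E'
import cv2,numpy as np
def cam(i): 
    R=cv2.Rodrigues(np.array(i["rvec"],float))[0]; return np.array(i["camera_matrix"]),R,np.array(i["tvec"],float)
def proj(i,P):
    return cv2.projectPoints(np.array(P,float).reshape(-1,3),i["rvec"],i["tvec"],i["camera_matrix"],None)[0].reshape(-1,2)
def cloud(i,d):
    K,R,t=cam(i); v,u=np.mgrid[:d.shape[0],:d.shape[1]]
    c=np.stack([(u-K[0,2])/K[0,0]*d,(v-K[1,2])/K[1,1]*d,d],-1)
    w=(c-t)@R; w[d==0]=np.nan; return w
E
python3 - <<'E'
from station import bot
from h import *
for c in ["side","top"]:
    i=bot.camera_info(c); z=np.load(c+"0.npz"); W=cloud(i,z["d"])
    K,R,t=cam(i); print(c,"campos",-R.T@t)
    print(proj(i,[[0,0,0],[.173,-.652,.2],[.12,0,0.0]]))
    m=(abs(W[...,2])<.03)&(W[...,0]>.3)&(W[...,0]<.8)&(abs(W[...,1])<.4)
    P=W[m]; A=np.c_[P[:,:2],np.ones(len(P))]; s=np.linalg.lstsq(A,P[:,2],rcond=None)[0];print(s, np.median(P[:,2]))
    p=z["p"]; 
    if c=="side": cv2.imwrite("pics/s0a.png",cv2.resize(p[0:260,400:640,::-1],None,fx=2.3,fy=2.3))
    else: cv2.imwrite("pics/t0a.png",cv2.resize(p[340:400,240:400,::-1],None,fx=5,fy=5))
E
```

```text
side campos [0.50456618 1.07200682 0.68465792]
[[533.48357004 226.21592622]
 [438.7479921   76.61731075]
 [486.93748283 224.14268514]]
[ 0.00028072 -0.000893    0.00283275] 0.0014650240024923589
top campos [ 0.35612411 -0.00267128  1.08076356]
[[311.30804919 420.80658893]
 [628.74628732 370.6615403 ]
 [312.66370359 369.16191746]]
[-1.69686083e-04 -2.64535818e-05  2.71553874e-03] 0.001689222024812466
```

View pics/s0a.png

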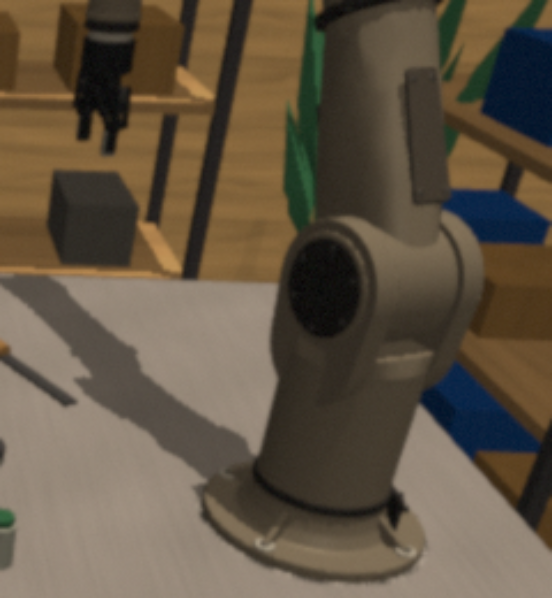

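View pics/t0a.png

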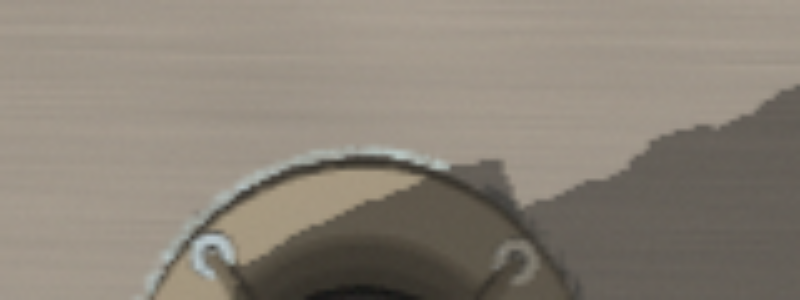

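```bash
python3 - <<'E'
from station import bot
from h import *
c="top"; i=bot.camera_info(c); z=np.load(c+"0.npz"); W=cloud(i,z["d"])
bot.read_camera(c)
K,R,t=cam(i); C=-R.T@t
def onplane(uv,h):
    r=np.c_[(uv[:,0]-K[0,2])/K[0,0],(uv[:,1]-K[1,2])/K[1,1],np.ones(len(uv))]@R
    return C+r*((h-C[2])/r[:,2])[:,None]
H=dict(tool_board=.012,mat=.004,file_tray=.014,brush=.072,tip_protector=.03,file_guide=.042,crayon=.06,wax_tin=.023,cork_block=.035)
vis=z["p"][:,:,::-1].copy()
for n,h in H.items():
    rs=bot.regions_of(c,n)
    if not rs: print(n,"none");continue
    m=rs[0]["pixels"]; 
    uv=np.argwhere(m)[:,::-1].astype(float)
    X=onplane(uv,h)[:,:2]
    rc=cv2.minAreaRect((X*1000).astype(np.float32))
    zz=W[...,2][m]
    print(n,round(rs[0]["score"],2),m.sum(),"rect",np.round(rc[0],1),np.round(rc[1],1),round(rc[2],1),"z",np.nanpercentile(zz,[5,50,95]).round(3))
    cs,_=cv2.findContours(m.astype(np.uint8),cv2.RETR_EXTERNAL,cv2.CHAIN_APPROX_NONE); cv2.drawContours(vis,cs,-1,(0,255,255),1)
cv2.imwrite("pics/t0m.png",cv2.resize(vis[110:300,150:500],None,fx=2.28,fy=2.28,interpolation=cv2.INTER_NEAREST))
cv2.imwrite("pics/t0b.png",cv2.resize(z["p"][170:250,160:270,::-1],None,fx=7,fy=7,interpolation=cv2.INTER_CUBIC))
E
```

```text
tool_board 0.89 1264 rect [510.4 271.1] [197.8 117.8] 83.4 z [0.009 0.013 0.017]
mat 0.66 3306 rect [ 520.4 -299.8] [120.  203.6] 16.3 z [0.002 0.005 0.009]
file_tray 0.73 1854 rect [600.6   2.3] [204.3  68. ] 78.6 z [0.003 0.008 0.017]
brush 0.86 600 rect [487.8 222.6] [76.9 49.2] 85.1 z [0.038 0.045 0.075]
tip_protector 0.69 583 rect [502.7 315.1] [80.6 50.3] 81.9 z [0.028 0.035 0.075]
file_guide 0.91 734 rect [542.5 265.2] [175.7  31. ] 81.9 z [0.027 0.043 0.047]
crayon none
wax_tin 0.88 400 rect [ 361.8 -107.6] [55.3 53.6] 0.8 z [0.021 0.024 0.028]
cork_block 0.92 406 rect [ 726.6 -202.2] [48.5 67. ] 14.7 z [0.009 0.035 0.039]
```

View pics/t0m.png

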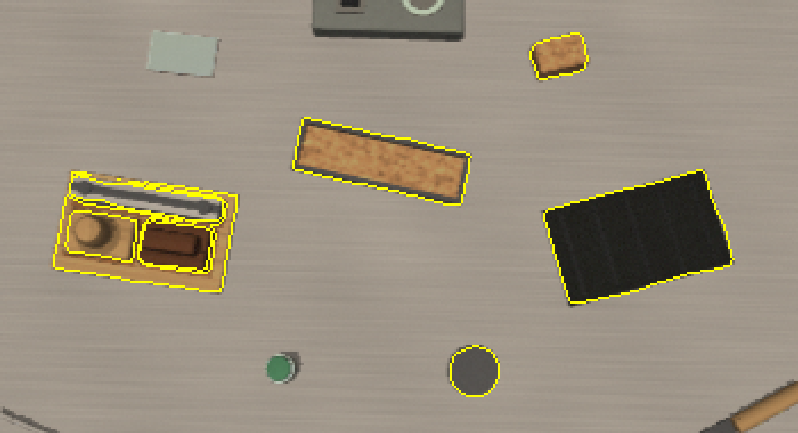

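View pics/t0b.png

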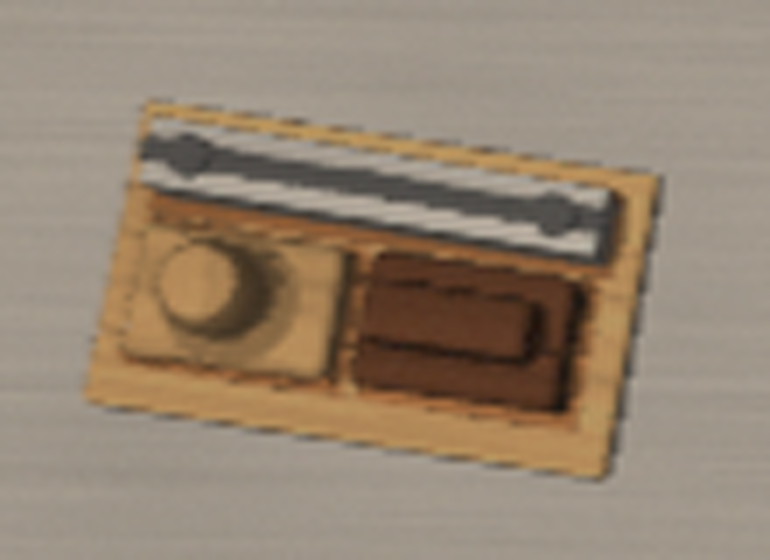

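{"fn": "step_arm", "kwargs": {
  "rows": [20, 10, 30, 0, 1, 30, 30, 30, 0, 1, 40, 30, 30, 0, 1, 40, 40, 20, 0, 1, 40, 40, 10, 0, 1, 40, 40, 0, 0, 1, 40, 40, 0, 0, 1, 30, 40, 0, 0, 1, 20, 40, 0, 0, 1]
}}

```text
t: 2.4
eef_pos: [0.4475, -0.3665, 0.3096]
tool_rot: [-0.0, 0.991, 0.13, 0.0]
contact_force: [0.5, -1.0, 0.2]
gripper_width: 0.997
```

```bash
python3 - <<'E'
from station import bot
print(bot.get_obs()["q"].round(3),bot.get_obs()["eef_pos"].round(3))
E
```

```text
[ 0.699  0.24  -0.147  1.643  0.036  1.261 -0.764] [ 0.448 -0.367  0.31 ]
```

{"fn": "step_arm", "kwargs": {
  "rows": [10, 45, 0, 0.1, 1, 10, 50, 0, 0.1, 1, 10, 50, 0, 0.1, 1, 10, 50, 0, 0.1, 1, 0, 50, 0, 0.1, 1, 0, 50, 0, 0.1, 1, 0, 50, 0, 0.1, 1, 0, 50, 0, 0.1, 1, -10, 50, 0, 0.1, 1, -10, 50, 0, 0.1, 1, -20, 50, 0, 0.1, 1, -10, 40, 0, 0.08, 1]
}}

```text
t: 3.6
eef_pos: [0.435, 0.2103, 0.31]
tool_rot: [0.0, 0.75, 0.661, 0.0]
contact_force: [0.8, -0.2, -0.5]
gripper_width: 0.998
```

{"fn": "step_arm", "kwargs": {
  "rows": [0, 0, 0, 0, 1, 0, 0, 0, 0, 1]
}}

```text
t: 3.8
eef_pos: [0.4364, 0.2082, 0.3097]
tool_rot: [0.0, 0.751, 0.66, 0.0]
contact_force: [-0.1, -1.0, 0.2]
gripper_width: 0.999
```

```bash
cat >>h.py <<'E'
def yawj(q):
    w,x,y,z=q; R=np.array([[1-2*(y*y+z*z),2*(x*y-w*z)],[2*(x*y+w*z),1-2*(x*x+z*z)],[2*(x*z-w*y),2*(y*z+w*x)]])
    a=np.degrees(np.arctan2(R[1,1],R[0,1])); return a  # jaw direction, deg
E
python3 - <<'E'
from station import bot
from h import *
o=bot.get_obs()
print(o["q"].round(3),o["eef_pos"].round(3),yawj(o["tool_rot"]))
i=bot.camera_info("wrist");p,d=bot.read_camera("wrist");cv2.imwrite("pics/w1.png",p[:,:,::-1]);np.savez("w1.npz",p=p,d=d,**i)
for n in ["tool_board","brush","tip_protector","file_guide"]:
    print(n,[(np.round(r["at"],3),round(r["score"],2)) for r in bot.recognise("wrist",n)][:3])
E
```

```text
[ 0.083  0.12  -0.708  1.813  0.083  1.238 -0.778] [0.436 0.208 0.31 ] -7.41150897684002
tool_board [(array([0.483, 0.281, 0.012]), 0.6)]
brush [(array([0.491, 0.234, 0.034]), 0.6)]
tip_protector [(array([0.501, 0.319, 0.034]), 0.93)]
file_guide [(array([0.544, 0.278, 0.039]), 0.82)]
```

View pics/w1.png

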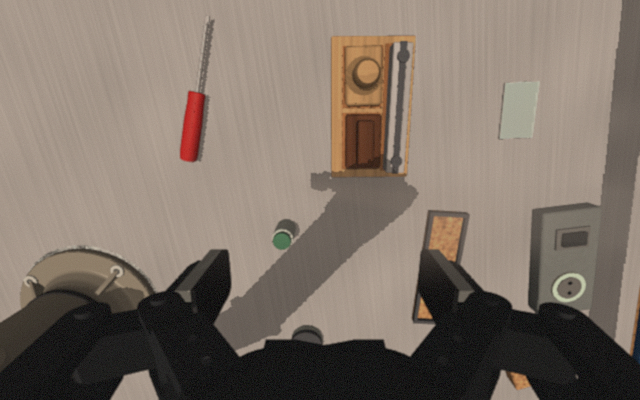

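```bash
python3 - <<'E'
from station import bot
from h import *
for f,cn in (("w1","wrist"),("top0","top")):
    z=np.load(f+".npz"); i=z if cn=="wrist" else bot.camera_info(cn)
    i={k:i[k] for k in("camera_matrix","rvec","tvec")}
    W=cloud(i,z["d"]); p=z["p"]
    near=(W[...,0]>.42)&(W[...,0]<.62)&(W[...,1]>.15)&(W[...,1]<.40)
    print(cn,"table z",np.nanmedian(W[...,2][near&(W[...,2]<.006)]))
    for nm,lo,hi in (("board",.0085,.016),("all>24",.025,.1),("basetop32",.028,.036),("42",.038,.046),("72+",.066,.085)):
        m=near&(W[...,2]>lo)&(W[...,2]<hi)
        n,l,s,_=cv2.connectedComponentsWithStats(m.astype(np.uint8))
        for k in range(1,n):
            if s[k,4]<40: continue
            P=W[l==k]; rc=cv2.minAreaRect((P[:,:2]*1000).astype(np.float32))
            print(nm,s[k,4],np.round(rc[0],1),np.round(rc[1],1),round(rc[2],1),P[:,2].mean().round(4))
E
```

```text
wrist table z 0.0007484616351432861
board 4104 [513.7 272.3] [195. 116.] 82.9 0.0127
all>24 2795 [546.6 266.6] [171.2  26.7] 82.1 0.0422
all>24 2276 [504.8 317.7] [76.7 52. ] 84.2 0.0443
all>24 1983 [494.5 230.8] [76.  50.2] 83.4 0.0544
basetop32 1286 [504.8 317.7] [75.9 50. ] 83.8 0.0326
basetop32 77 [538.4 301.1] [88.8  0.6] 82.2 0.032
basetop32 44 [525.8 209.5] [50.   0.9] 82.6 0.0321
42 2348 [546.6 266.6] [171.2  26.6] 82.1 0.0428
42 160 [500.5 313. ] [29.3 40.3] 44.9 0.04
42 1089 [494.6 231.3] [75.  50.2] 83.3 0.0423
72+ 570 [504.6 317.2] [31.2 32.2] 83.2 0.0728
72+ 777 [494.6 231.4] [59.2 22.1] 82.6 0.0722
top table z 0.001180671941100329
board 1158 [511.5 271.6] [197.1 116.4] 82.9 0.013
all>24 729 [544.7 266.4] [170.9  27. ] 82.1 0.0426
all>24 599 [502.5 316.8] [77.3 51.6] 83.6 0.0442
all>24 594 [492.3 229.8] [75.3 50.1] 83.0 0.0539
basetop32 305 [502.5 316.6] [76.3 51.6] 83.2 0.0328
42 586 [544.6 266.5] [170.8  26.7] 81.9 0.0428
42 60 [497.9 310.6] [27.9 42. ] 60.5 0.0408
42 315 [492.4 230. ] [74.8 50. ] 83.0 0.0425
72+ 129 [503.  315.5] [27.9 30.7] 88.4 0.0734
72+ 215 [492.5 230.1] [60.7 21.9] 83.6 0.0724
```

{"fn": "step_arm", "kwargs": {
  "rows": [20, 8, -40, 0, 1, 20, 8, -40, 0, 1, 17, 6.5, -40, 0, 1, 0, 0, -40, 0, 1, 0, 0, -30, 0, 1, 0, 0, 0, 0, 1]
}}

```text
t: 4.65
eef_pos: [0.4913, 0.2274, 0.1154]
tool_rot: [-0.001, 0.752, 0.659, -0.004]
contact_force: [-0.4, -0.1, 0.2]
gripper_width: 1.0
```

```bash
python3 - <<'E'
from station import bot
from h import *
o=bot.get_obs()
print(o["q"].round(3),o["eef_pos"].round(4),yawj(o["tool_rot"]))
p,d=bot.read_camera("wrist");cv2.imwrite("pics/w2.png",p[:,:,::-1])
E
```

```text
[-0.037  0.438 -0.641  1.915  0.327  0.903 -0.974] [0.4913 0.2274 0.1154] -7.597556291367497
```

View pics/w2.png

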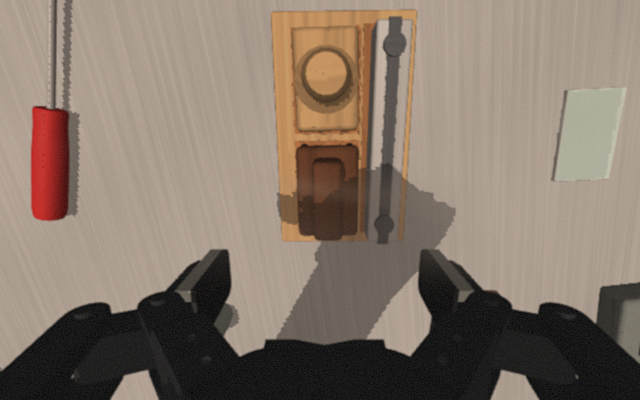

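{"fn": "step_arm", "kwargs": {
  "rows": [2, 3, -25, 0, 1, 0, 0, -25, 0, 1, 0, 0, -15, 0, 1, 0, 0, -6, 0, 1, 0, 0, 0, 0, 1, 0, 0, 0, 0, 1]
}}

```text
t: 5.3
eef_pos: [0.4965, 0.2336, 0.0498]
tool_rot: [0.0, 0.752, 0.659, 0.001]
contact_force: [0.4, -0.4, 0.0]
gripper_width: 0.998
```

{"fn": "step_arm", "kwargs": {
  "rows": [-2, -2.5, -5, 0, 1, 0, 0, 0, 0, 1, 0, 0, 0, 0, 1]
}}

```text
t: 5.6
eef_pos: [0.4937, 0.2305, 0.0438]
tool_rot: [0.0, 0.752, 0.659, 0.0]
contact_force: [-0.5, 0.9, -0.3]
gripper_width: 1.0
```

Well placed; close.

{"fn": "step_arm", "kwargs": {
  "rows": [0, 0, 0, 0, 0.2, 0, 0, 0, 0, 0.1, 0, 0, 0, 0, 0, 0, 0, 0, 0, 0, 0, 0, 0, 0, 0, 0, 0, 0, 0, 0, 0, 0, 0, 0, 0, 0, 0, 0, 0, 0],
  "squeeze": 40
}}

```text
t: 6.4
eef_pos: [0.4937, 0.2307, 0.0436]
tool_rot: [0.0, 0.752, 0.659, 0.0]
contact_force: [0.2, 0.6, -0.4]
gripper_width: 0.002
```

```bash
python3 - <<'E'
from station import bot
from h import *
o=bot.get_obs()
print(o["q"].round(3),o["eef_pos"].round(4),o["gripper_width"],o["contact_force"])
p,d=bot.read_camera("wrist");cv2.imwrite("pics/w3.png",p[:,:,::-1])
q,d=bot.read_camera("side");cv2.imwrite("pics/s3.png",cv2.resize(q[200:330,270:430,::-1],None,fx=4,fy=4))
E
```

```text
[-0.091  0.538 -0.587  1.963  0.422  0.764 -1.055] [0.4937 0.2307 0.0436] 0.0016792456532966603 [ 0.22928566  0.58188857 -0.4397999 ]
```

View pics/w3.png

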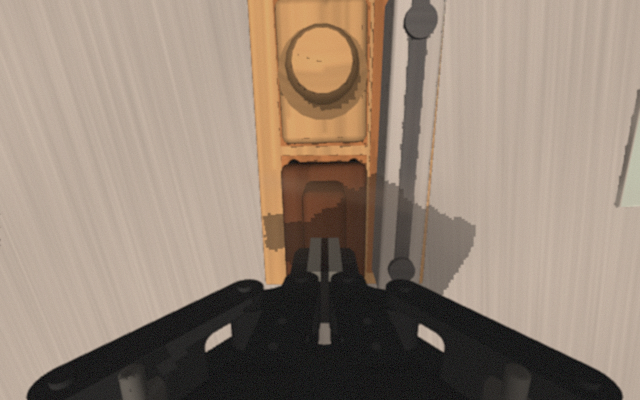

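View pics/s3.png

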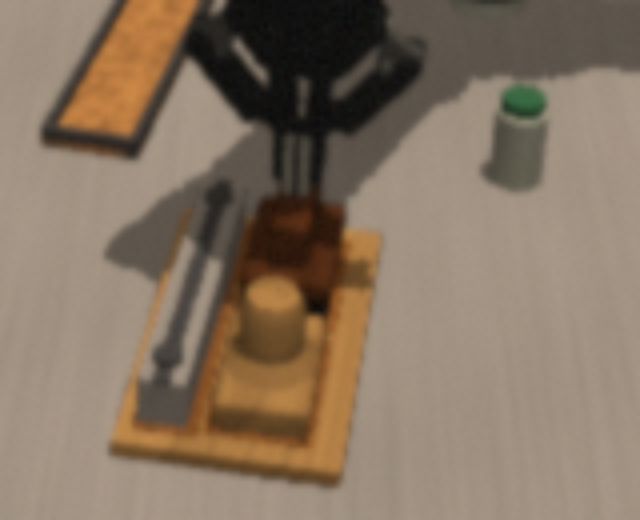

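```bash
python3 - <<'E'
from station import bot
from h import *
T=[.4937,.2307,.0436]
for c in ("side","top","wrist"):
    i=bot.camera_info(c); p,d=bot.read_camera(c); np.savez(c+"3.npz",p=p,d=d,**i)
    uv=proj(i,[T,[.4937,.2307,.1]]);print(c,uv)
    v=p[:,:,::-1].copy()
    for a,col in zip(uv,((0,0,255),(0,255,0))): cv2.circle(v,tuple(int(round(x)) for x in a),2,col,-1)
    u0,v0=uv[0].astype(int)
    x0=max(0,min(u0-60,520));y0=max(0,min(v0-60,280))
    cv2.imwrite(f"pics/c3{c}.png",cv2.resize(v[y0:y0+120,x0:x0+120],None,fx=4,fy=4))
E
python3 -c "
import cv2,numpy as np
cv2.imwrite('pics/c3.png',cv2.resize(np.hstack([cv2.imread(f'pics/c3{c}.png') for c in ('side','top')]),(800,400)))"
```

```text
side [[343.15406154 257.86918662]
 [344.20940842 236.60876945]]
top [[225.62814085 216.11760953]
 [220.5226032  212.89636249]]
wrist [[323.80303466 230.25201195]
 [323.70954973 277.65420551]]
```

View pics/c3.png

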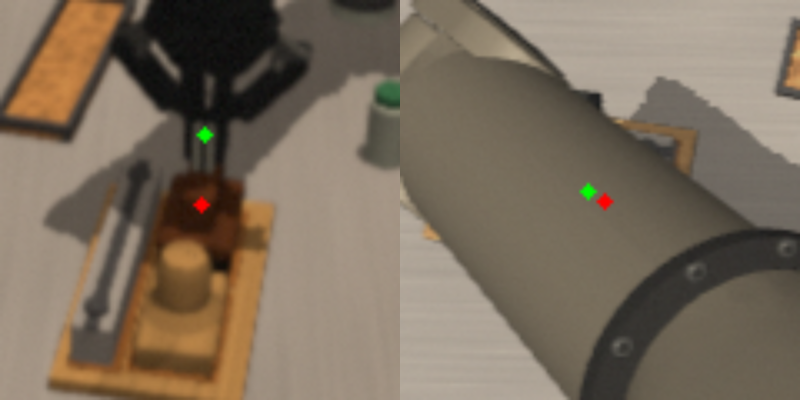

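View pics/c3wrist.png

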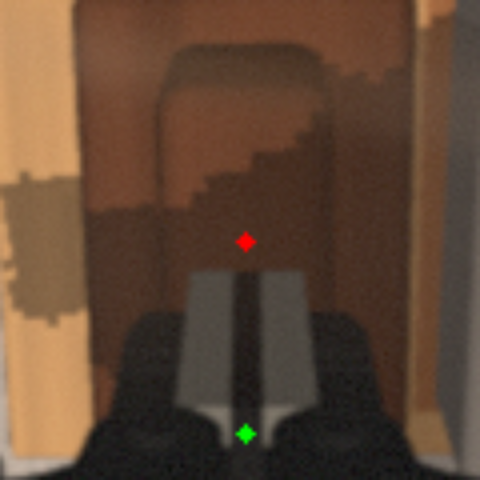

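```bash
python3 - <<'E'
from h import *
for c in ("wrist","side"):
    z=np.load(c+"3.npz"); i={k:z[k] for k in("camera_matrix","rvec","tvec")}
    W=cloud(i,z["d"])
    K,R,t=cam(i);print(c,"campos",-R.T@t)
    if c=="wrist":
        for r in range(180,300,6): print(r,[tuple(np.round(W[r,u]*1000).astype(int)) if z["d"][r,u]>0 else None for u in (306,316,324,332,342)])
        print([ (u,tuple(np.round(W[150,u]*1000).astype(int))) for u in range(240,460,14)])
    else:
        for r in range(230,275,3): print(r,[tuple(np.round(W[r,u]*1000).astype(int)) if z["d"][r,u]>0 else None for u in (334,338,341,345,348,352)])
E
```

```text
wrist campos [0.50243069 0.29558845 0.21849439]
180 [(np.int64(488), np.int64(262), np.int64(42)), (np.int64(493), np.int64(261), np.int64(42)), (np.int64(498), np.int64(260), np.int64(42)), (np.int64(502), np.int64(260), np.int64(43)), (np.int64(508), np.int64(259), np.int64(43))]
186 [(np.int64(488), np.int64(261), np.int64(55)), (np.int64(494), np.int64(262), np.int64(62)), (np.int64(498), np.int64(261), np.int64(61)), (np.int64(502), np.int64(261), np.int64(61)), (np.int64(507), np.int64(259), np.int64(57))]
192 [(np.int64(489), np.int64(261), np.int64(70)), (np.int64(494), np.int64(261), np.int64(72)), (np.int64(498), np.int64(260), np.int64(71)), (np.int64(502), np.int64(260), np.int64(72)), (np.int64(506), np.int64(259), np.int64(70))]
198 [(np.int64(489), np.int64(258), np.int64(70)), (np.int64(494), np.int64(258), np.int64(72)), (np.int64(497), np.int64(258), np.int64(72)), (np.int64(501), np.int64(257), np.int64(72)), (np.int64(506), np.int64(256), np.int64(71))]
204 [(np.int64(488), np.int64(256), np.int64(72)), (np.int64(493), np.int64(255), np.int64(72)), (np.int64(497),
[... 8083 characters left out ...]
 (np.int64(489), np.int64(265), np.int64(49)), (np.int64(483), np.int64(258), np.int64(43)), (np.int64(474), np.int64(259), np.int64(45))]
269 [(np.int64(512), np.int64(269), np.int64(42)), (np.int64(504), np.int64(308), np.int64(74)), (np.int64(498), np.int64(270), np.int64(44)), (np.int64(489), np.int64(272), np.int64(46)), (np.int64(483), np.int64(268), np.int64(43)), (np.int64(474), np.int64(268), np.int64(44))]
272 [(np.int64(512), np.int64(318), np.int64(74)), (np.int64(504), np.int64(318), np.int64(74)), (np.int64(498), np.int64(317), np.int64(74)), (np.int64(489), np.int64(269), np.int64(36)), (np.int64(483), np.int64(271), np.int64(37)), (np.int64(474), np.int64(273), np.int64(40))]
```

```bash
python3 - <<'E'
from h import *
z=np.load("wrist3.npz"); i={k:z[k] for k in("camera_matrix","rvec","tvec")}
W=cloud(i,z["d"])
for r in range(234,246): print(r,W[r,312:338:4,2].round(4),W[r,316,1].round(3))
z=np.load("side3.npz"); i={k:z[k] for k in("camera_matrix","rvec","tvec")}
W=cloud(i,z["d"])
for r in range(240,254): print(r,(W[r,338:352,2]*1000).round(0))
E
```

```text
234 [0.0729 0.0732 0.0727 0.0729 0.0741 0.0723 0.0726] 0.24
235 [0.0725 0.0738 0.0725 0.0729 0.0734 0.0734 0.0728] 0.24
236 [0.073  0.0736 0.0716 0.0727 0.0715 0.0721 0.0722] 0.239
237 [0.0736 0.0729 0.0728 0.0726 0.0725 0.0732 0.0734] 0.239
238 [0.0802 0.0801 0.08   0.0799 0.0802 0.0803 0.0798] 0.241
239 [0.0811 0.0815 0.0821 0.0822 0.0826 0.0818 0.0828] 0.241
240 [0.0824 0.0827 0.0839 0.0829 0.0818 0.0824 0.0827] 0.241
241 [0.0833 0.084  0.0842 0.0839 0.0833 0.083  0.0843] 0.241
242 [0.0858 0.0859 0.0858 0.0852 0.0844 0.0861 0.0853] 0.241
243 [0.086  0.0855 0.0854 0.0871 0.0856 0.0864 0.0864] 0.241
244 [0.0882 0.087  0.0875 0.0876 0.0878 0.0884 0.0881] 0.241
245 [0.0895 0.0886 0.0899 0.0887 0.0887 0.0886 0.0896] 0.241
240 [ 93.  96.  95. 100.  98.  99.  99. 100.  98.  98.  97.  98.  98.   1.]
241 [91. 92. 94. 95. 93. 95. 97. 98. 98. 96. 95. 97. 96.  1.]
242 [89. 91. 89. 90. 95. 94. 94. 94. 96. 92. 92. 92. 94.  1.]
243 [86. 88. 89. 93. 92. 92. 91. 92. 94. 90. 90. 90. 92.  2.]
244 [85. 84. 84. 88. 87. 90. 88. 90. 90. 88. 87. 88. 87. -0.]
245 [-1.  1. 73. 87. 86. 89. 86. 88. 88. 85. 85. 86. 65.  2.]
246 [ 2.  2. 73. 84. 84. 86. 85. 84. 85. 79. 71. 71. 60.  1.]
247 [ 0. 69. 70. 81. 79. 81. 81. 81. 80. 70. 74. 71.  0.  1.]
248 [ 3. nan 73. 71. 73. 74. 72. 79. 80. 74. 72. 69.  2.  0.]
249 [45. 71. 74. 73. 75. 73. 72. 74. 73. 73. 71. 68.  2.  3.]
250 [43. 71. 74. 74. 74. 72. 73. 73. 72. 75. 73. 66. 42. 43.]
251 [42. 70. 73. 74. 72. 72. 74. 72. 73. 73. 72. 59. 42. 43.]
252 [71. 70. 73. 72. 71. 73. 73. 74. 71. 72. 71. 54. 42. 43.]
253 [72. 72. 72. 72. 74. 72. 74. 73. 71. 71. 68. 52. 42. 43.]
```

{"fn": "step_arm", "kwargs": {
  "rows": [0, 0, 0, 0, 1, 0, 0, 0, 0, 1, 0, 0, 0, 0, 1, 0, 0, 0, 0, 1, 0, 0, 0, 0, 1, 0, 0, -12, 0, 1, 0, 0, -12, 0, 1, 0, 0, -8, 0, 1, 0, 0, 0, 0, 1, 0, 0, 0, 0, 1]
}}

```text
t: 7.65
eef_pos: [0.4933, 0.2307, 0.0111]
tool_rot: [-0.0, 0.752, 0.659, -0.0]
contact_force: [-0.1, 0.7, 0.3]
gripper_width: 0.998
```

Real tip ≈ 0.047 (when shut). Good height; close.

{"fn": "step_arm", "kwargs": {
  "rows": [0, 0, -1, 0, 0.2, 0, 0, 0, 0, 0.1, 0, 0, 0, 0, 0, 0, 0, 0, 0, 0, 0, 0, 0, 0, 0, 0, 0, 0, 0, 0, 0, 0, 0, 0, 0, 0, 0, 0, 0, 0],
  "squeeze": 40
}}

```text
t: 8.45
eef_pos: [0.494, 0.2308, 0.0109]
tool_rot: [0.0, 0.752, 0.659, 0.0]
contact_force: [-1.5, -0.3, 4.7]
gripper_width: 0.249
```

{"fn": "step_arm", "kwargs": {
  "rows": [0, 0, 15, 0, 0, 0, 0, 25, 0, 0, 0, 0, 35, 0, 0, 0, 0, 35, 0, 0, 0, 0, 0, 0, 0]
}}

```text
t: 8.95
eef_pos: [0.4961, 0.2326, 0.1257]
tool_rot: [0.001, 0.752, 0.659, 0.004]
contact_force: [0.1, 0.4, -1.7]
gripper_width: 0.252
```

```bash
python3 - <<'E'
from station import bot
from h import *
q,d=bot.read_camera("side");cv2.imwrite("pics/s4.png",cv2.resize(q[180:330,250:430,::-1],None,fx=4,fy=4))
c="top"; i=bot.camera_info(c); z=np.load("top0.npz"); W=cloud(i,z["d"])
p=z["p"].astype(int)
m=(p.max(-1)<45)&(W[...,0]>.4)&(W[...,0]<.65)&(W[...,1]>-.45)&(W[...,1]<-.15)
n,l,s,_=cv2.connectedComponentsWithStats(m.astype(np.uint8)); k=1+s[1:,4].argmax(); P=W[l==k]
print("mat",cv2.minAreaRect((P[:,:2]*1000).astype(np.float32)),P[:,2].mean())
m=(W[...,2]>.004)&(abs(W[...,0]-.6)<.08)&(abs(W[...,1])<.13)
P=W[m];print("tray",cv2.minAreaRect((P[:,:2]*1000).astype(np.float32)))
E
```

```text
mat ((520.2305297851562, -297.81298828125), (113.01045989990234, 197.29730224609375), 15.987043380737305) 0.005483340762639994
tray ((600.0185546875, 0.7928924560546875), (256.872802734375, 159.41329956054688), 89.91445922851562)
```

View pics/s4.png

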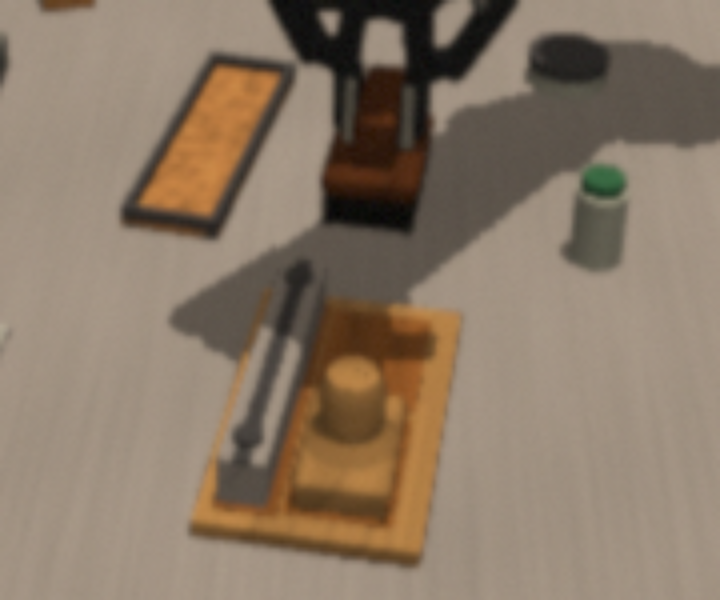

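{"fn": "step_arm", "kwargs": {
  "rows": [3, -30, 0, 0, 0, 3, -50, 0, 0, 0, 3, -50, 0, 0, 0, 3, -50, 0, 0, 0, 3, -50, 0, 0, 0, 3, -50, 0, 0, 0, 4, -50, 0, 0, 0, 4, -50, 0, 0, 0, 4, -50, 0, 0, 0, 3, -50, 0, 0, 0, 3, -50, 0, 0, 0, 0, -40, 0, 0, 0]
}}

```text
t: 10.2
eef_pos: [0.5279, -0.3413, 0.119]
tool_rot: [-0.001, 0.753, 0.659, -0.001]
contact_force: [1.1, -0.1, -1.6]
gripper_width: 0.252
```

{"fn": "step_arm", "kwargs": {
  "rows": [0, -8, 0, 0, 0, 0, 0, 0, 0, 0]
}}

```text
t: 10.4
eef_pos: [0.5278, -0.3478, 0.1188]
tool_rot: [-0.001, 0.753, 0.658, -0.001]
contact_force: [-0.6, 1.3, -1.6]
gripper_width: 0.254
```

{"fn": "step_arm", "kwargs": {
  "rows": [5, 2, -30, 0, 0, 0, 0, -35, 0, 0, 0, 0, -25, 0, 0, 0, 0, -12, 0, 0, 0, 0, 0, 0, 0, 0, 0, 0, 0, 0]
}}

```text
t: 11.0
eef_pos: [0.5354, -0.3434, 0.0194]
tool_rot: [0.0, 0.751, 0.66, 0.0]
contact_force: [-0.1, -0.2, -1.4]
gripper_width: 0.253
```

{"fn": "step_arm", "kwargs": {
  "rows": [0, 0, -8, 0, 0, 0, 0, -4, 0, 0, 0, 0, -3, 0, 0, 0, 0, 0, 0, 0, 0, 0, 0, 0, 0]
}}

```text
t: 11.5
eef_pos: [0.5347, -0.3443, 0.0037]
tool_rot: [0.0, 0.752, 0.659, 0.0]
contact_force: [-0.4, -0.6, -0.9]
gripper_width: 0.254
```

{"fn": "step_arm", "kwargs": {
  "rows": [0, 0, -1, 0, 0, 0, 0, 0, 0, 0.35, 0, 0, 0, 0, 0.6, 0, 0, 0, 0, 1, 0, 0, 0, 0, 1, 0, 0, 0, 0, 1, 0, 0, 20, 0, 1, 0, 0, 40, 0, 1, 0, 0, 40, 0, 1, 0, 0, 30, 0, 1, 0, 0, 0, 0, 1]
}}

```text
t: 12.6
eef_pos: [0.5377, -0.3455, 0.1378]
tool_rot: [0.004, 0.752, 0.659, 0.001]
contact_force: [-0.1, 0.3, 0.2]
gripper_width: 0.999
```

```bash
python3 - <<'E'
from station import bot
from h import *
p,d=bot.read_camera("wrist");cv2.imwrite("pics/w5.png",p[:,:,::-1])
q,d=bot.read_camera("side");cv2.imwrite("pics/s5.png",cv2.resize(q[80:230,250:430,::-1],None,fx=4,fy=4))
E
```

```text
(no output)
```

View pics/s5.png

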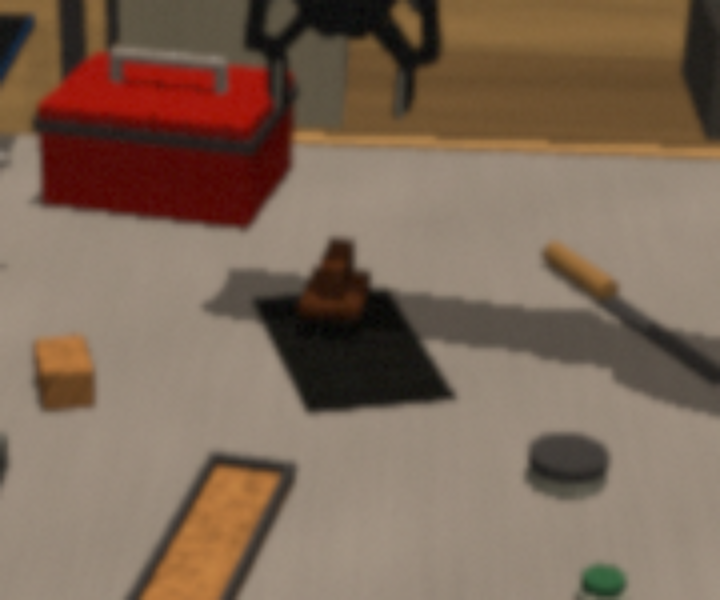

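{"fn": "step_arm", "kwargs": {
  "rows": [-3, 40, 0, 0, 1, -3, 50, 0, 0, 1, -3, 50, 0, 0, 1, -3, 50, 0, 0, 1, -3, 50, 0, 0, 1, -3, 50, 0, 0, 1, -3, 50, 0, 0, 1, -3, 50, 0, 0, 1, -3, 50, 0, 0, 1, -3, 50, 0, 0, 1, -3, 50, 0, 0, 1, 0, 50, 0, 0, 1]
}}

```text
t: 13.9
eef_pos: [0.5001, 0.246, 0.131]
tool_rot: [-0.0, 0.752, 0.659, -0.001]
contact_force: [1.5, -0.2, -0.1]
gripper_width: 1.001
```

{"fn": "step_arm", "kwargs": {
  "rows": [0, 50, 0, 0, 1, 0, 22, 0, 0, 1, 0, 0, 0, 0, 0.7, 0, 0, 0, 0, 0.7]
}}

```text
t: 14.3
eef_pos: [0.5007, 0.3162, 0.1309]
tool_rot: [-0.0, 0.752, 0.66, -0.002]
contact_force: [0.3, -0.8, -0.5]
gripper_width: 0.707
```

{"fn": "step_arm", "kwargs": {
  "rows": [4, 1, 0, 0.143, 0.8, 0, 0, 0, 0.143, 0.8, 0, 0, 0, 0.143, 0.8, 0, 0, 0, 0.143, 0.8, 0, 0, 0, 0.143, 0.8, 0, 0, 0, 0.143, 0.8, 0, 0, 0, 0.143, 0.8, 0, 0, 0, 0.143, 0.8, 0, 0, -10, 0.143, 0.8, 0, 0, -10, 0.143, 0.8, 0, 0, -10, 0.143, 0.8, 0, 0, 0, 0, 0.8]
}}

```text
t: 15.5
eef_pos: [0.5053, 0.3143, 0.1001]
tool_rot: [-0.002, 0.065, 0.998, -0.002]
contact_force: [0.1, -0.4, -0.2]
gripper_width: 0.801
```

```bash
python3 - <<'E'
from station import bot
from h import *
o=bot.get_obs()
print(o["q"].round(3),o["eef_pos"].round(4),yawj(o["tool_rot"]))
p,d=bot.read_camera("wrist");cv2.imwrite("pics/w6.png",p[:,:,::-1])
E
```

```text
[ 0.037  0.662 -0.977  1.79   0.63   1.044  0.26 ] [0.5053 0.3143 0.1001] 82.5389844534875
```

View pics/w6.png

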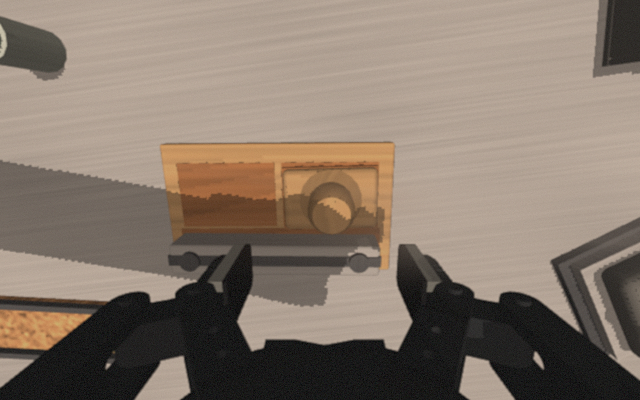

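{"fn": "step_arm", "kwargs": {
  "rows": [0, 2.5, -30, 0, 0.8, 0, 0, -30, 0, 0.8, 0, 0, -20, 0, 0.8, 0, 0, -10, 0, 0.8, 0, 0, -5, 0, 0.8, 0, 0, 0, 0, 0.8, 0, 0, 0, 0, 0.8]
}}

```text
t: 16.25
eef_pos: [0.5062, 0.321, 0.0086]
tool_rot: [0.001, 0.065, 0.998, 0.001]
contact_force: [0.3, -0.1, 0.6]
gripper_width: 0.8
```

{"fn": "step_arm", "kwargs": {
  "rows": [-1, -3, -7, 0, 0.8, 0, 0, 0, 0, 0.8, 0, 0, 0, 0, 0.8]
}}

```text
t: 16.55
eef_pos: [0.5046, 0.3171, 0.0006]
tool_rot: [-0.0, 0.065, 0.998, -0.0]
contact_force: [1.1, -0.0, -0.7]
gripper_width: 0.801
```

{"fn": "step_arm", "kwargs": {
  "rows": [0, 0, 0, 0, 0.5, 0, 0, 0, 0, 0.2, 0, 0, 0, 0, 0.1, 0, 0, 0, 0, 0.1, 0, 0, 0, 0, 0.1, 0, 0, 0, 0, 0.1, 0, 0, 0, 0, 0.1],
  "squeeze": 40
}}

```text
t: 17.25
eef_pos: [0.5049, 0.318, 0.002]
tool_rot: [0.001, 0.064, 0.998, 0.0]
contact_force: [-2.8, -1.6, 9.8]
gripper_width: 0.469
```

{"fn": "step_arm", "kwargs": {
  "rows": [0, 0, 0, 0, 0.8, 0, 0, 0, 0, 0.8, 0, 0, 0, 0, 0.8, 0, 0, 9, 0, 0.8, 0, 0, 0, 0, 0.8, 0, 0, 0, 0, 0.8]
}}

```text
t: 17.85
eef_pos: [0.5049, 0.3176, 0.01]
tool_rot: [0.0, 0.064, 0.998, 0.0]
contact_force: [-0.7, -0.2, 0.5]
gripper_width: 0.8
```

```bash
python3 - <<'E'
from station import bot
from h import *
o=bot.get_obs()
print(o["eef_pos"].round(4),yawj(o["tool_rot"]))
i=bot.camera_info("wrist");p,d=bot.read_camera("wrist");cv2.imwrite("pics/w7.png",p[:,:,::-1])
W=cloud(i,d)
near=(abs(W[...,0]-.505)<.04)&(abs(W[...,1]-.317)<.06)
for lo,hi in ((.028,.036),(.066,.09)):
    P=W[near&(W[...,2]>lo)&(W[...,2]<hi)];print(len(P),cv2.minAreaRect((P[:,:2]*1000).astype(np.float32)) if len(P) else "")
E
```

```text
[0.5049 0.3176 0.01  ] 82.61450090929884
7584 ((509.07598876953125, 314.1163330078125), (84.3154525756836, 62.931373596191406), 82.25145721435547)
7682 ((502.5869445800781, 318.9171142578125), (99.91083526611328, 30.0830135345459), 80.9171371459961)
```

View pics/w7.png

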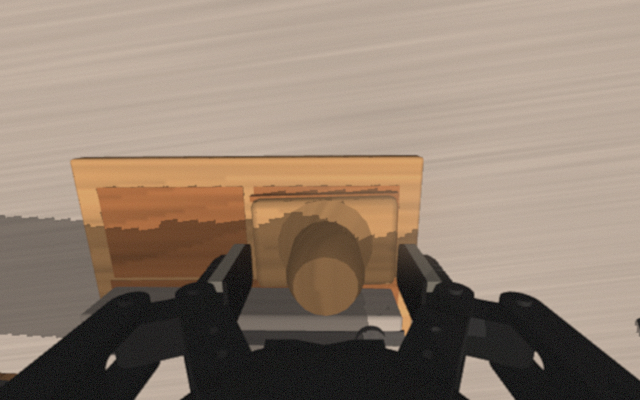

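{"fn": "step_arm", "kwargs": {
  "rows": [0, 0, 0, 0, 0.5, 0, 0, 0, 0, 0.2, 0, 0, 0, 0, 0.1, 0, 0, 0, 0, 0.1, 0, 0, 0, 0, 0.1, 0, 0, 0, 0, 0.1],
  "squeeze": 40
}}

```text
t: 18.5
eef_pos: [0.5046, 0.3173, 0.0097]
tool_rot: [0.0, 0.064, 0.998, -0.0]
contact_force: [-1.3, -1.3, 3.1]
gripper_width: 0.388
```

{"fn": "step_arm", "kwargs": {
  "rows": [0, 0, 15, 0, 0.1, 0, 0, 35, 0, 0.1, 0, 0, 40, 0, 0.1, 0, -20, 20, 0, 0.1, 0, -40, 0, 0, 0.1, 0, -50, 0, 0, 0.1, 0, -50, 0, 0, 0.1, 0, -50, 0, 0, 0.1, 0, -50, 0, 0, 0.1, 0, -50, 0, 0, 0.1, 0, -50, 0, 0, 0.1, 0, -50, 0, 0, 0.1]
}}

```text
t: 19.7
eef_pos: [0.5044, -0.0946, 0.1204]
tool_rot: [0.0, 0.064, 0.998, -0.0]
contact_force: [1.5, 0.0, -1.8]
gripper_width: 0.377
```

{"fn": "step_arm", "kwargs": {
  "rows": [0, -50, 0, 0, 0.1, 0, -50, 0, 0, 0.1, 0, -43, 0, 0, 0.1, 0, -10, 0, 0, 0.1, 0, 0, 0, 0, 0.1, 0, 0, 0, 0, 0.1]
}}

```text
t: 20.3
eef_pos: [0.5049, -0.2439, 0.12]
tool_rot: [0.0, 0.064, 0.998, 0.0]
contact_force: [0.1, 0.9, -1.4]
gripper_width: 0.379
```

{"fn": "step_arm", "kwargs": {
  "rows": [0, -1, -30, 0, 0.1, 0, -1, -35, 0, 0.1, 0, 0, -30, 0, 0.1, 0, 0, -10, 0, 0.1, 0, 0, -6, 0, 0.1, 0, 0, 0, 0, 0.1, 0, 0, 0, 0, 0.1]
}}

```text
t: 21.0
eef_pos: [0.5059, -0.2474, 0.01]
tool_rot: [0.001, 0.064, 0.998, -0.0]
contact_force: [-0.2, 1.0, -0.9]
gripper_width: 0.377
```

{"fn": "step_arm", "kwargs": {
  "rows": [0, 0, -5, 0, 0.1, 0, 0, -3, 0, 0.1, 0, 0, 0, 0, 0.1, 0, 0, 0, 0, 0.1]
}}

```text
t: 21.4
eef_pos: [0.5052, -0.2481, 0.0017]
tool_rot: [0.001, 0.065, 0.998, -0.001]
contact_force: [-2.2, 0.2, 7.1]
gripper_width: 0.38
```

{"fn": "step_arm", "kwargs": {
  "rows": [0, 0, 0.5, 0, 0.4, 0, 0, 0, 0, 0.6, 0, 0, 0, 0, 0.65, 0, 0, 0, 0, 0.65, 0, 0, 20, 0, 0.65, 0, 0, 40, 0, 0.65, 0, 0, 45, 0, 0.65, 0, 0, 45, 0, 0.65, 0, 0, 40, 0, 0.8, 0, 0, 0, 0, 1]
}}

```text
t: 22.4
eef_pos: [0.5082, -0.2479, 0.1967]
tool_rot: [0.004, 0.064, 0.998, -0.002]
contact_force: [0.3, -0.1, -0.7]
gripper_width: 0.945
```

```bash
python3 - <<'E'
from station import bot
from h import *
q,d=bot.read_camera("side");cv2.imwrite("pics/s8.png",cv2.resize(q[100:340,230:430,::-1],None,fx=2.5,fy=2.5))
W=cloud(bot.camera_info("side"),d)
o=bot.get_obs();print(o["eef_pos"],o["q"].round(2))
E
```

```text
[ 0.50640706 -0.24795364  0.19377927] [ 1.15  0.51 -1.08  1.78  0.5   1.14  1.36]
```

View pics/s8.png

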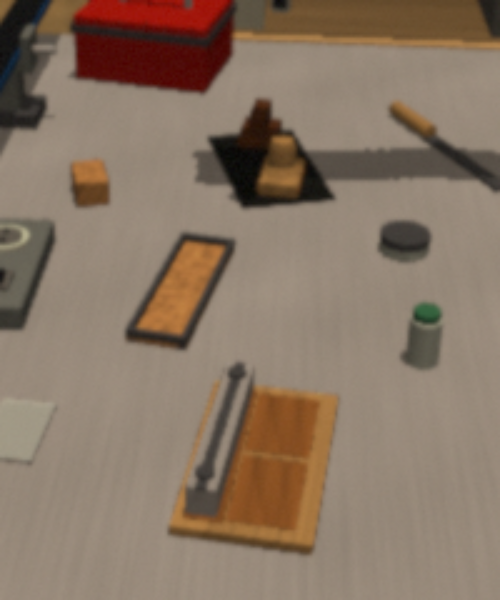

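{"fn": "step_arm", "kwargs": {
  "rows": [4, 40, 0, -0.13, 1, 4, 45, 0, -0.13, 1, 4, 45, 0, -0.13, 1, 4, 45, 0, -0.13, 1, 4, 45, 0, -0.13, 1, 4, 45, 0, -0.13, 1, 4, 45, 0, -0.13, 1, 4, 45, 0, -0.13, 1, 4, 45, 0, -0.13, 1, 3, 45, 0, -0.14, 1, 0, 40, 0, -0.14, 1, 0, 25, 0, -0.13, 1]
}}

```text
t: 23.65
eef_pos: [0.5419, 0.2658, 0.1895]
tool_rot: [-0.001, 0.755, 0.656, -0.001]
contact_force: [-0.7, 0.2, -0.2]
gripper_width: 0.999
```

{"fn": "step_arm", "kwargs": {
  "rows": [0, 0, 0, 0, 1, 0, 0, 0, 0, 1]
}}

```text
t: 23.85
eef_pos: [0.5428, 0.2621, 0.1896]
tool_rot: [-0.0, 0.753, 0.658, -0.001]
contact_force: [-0.7, -0.9, 0.8]
gripper_width: 0.997
```

```bash
python3 - <<'E'
from station import bot
from h import *
o=bot.get_obs()
print(o["q"].round(3),o["eef_pos"].round(4),yawj(o["tool_rot"]))
i=bot.camera_info("wrist");p,d=bot.read_camera("wrist");cv2.imwrite("pics/w9.png",p[:,:,::-1])
W=cloud(i,d)
m=(abs(W[...,0]-.547)<.06)&(abs(W[...,1]-.267)<.12)&(W[...,2]>.03)&(W[...,2]<.06)
P=W[m];print(len(P),cv2.minAreaRect((P[:,:2]*1000).astype(np.float32)))
E
```

```text
[ 0.019  0.478 -0.771  1.703  0.365  1.113 -0.996] [0.5428 0.2621 0.1896] -7.730436221346382
4032 ((546.8695068359375, 266.6754455566406), (172.0076446533203, 25.892059326171875), 81.77912902832031)
```

View pics/w9.png

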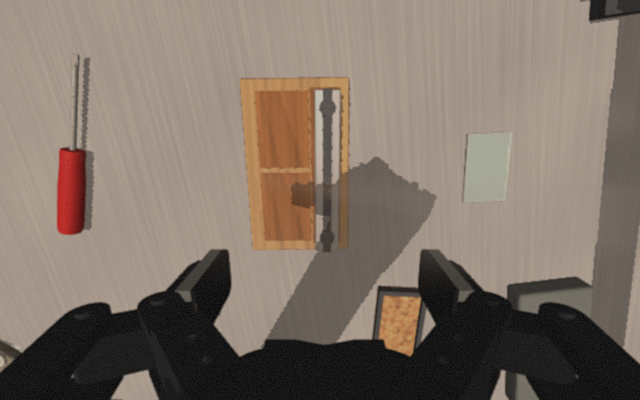

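{"fn": "step_arm", "kwargs": {
  "rows": [3, 3, -40, 0, 1, 0, 0, -40, 0, 1, 0, 0, -40, 0, 1, 0, 0, -30, 0, 1, 0, 0, -20, 0, 1, 0, 0, 0, 0, 1, 0, 0, 0, 0, 1]
}}

```text
t: 24.6
eef_pos: [0.547, 0.2639, 0.0211]
tool_rot: [0.0, 0.755, 0.656, -0.0]
contact_force: [0.9, 1.1, -0.0]
gripper_width: 1.002
```

{"fn": "step_arm", "kwargs": {
  "rows": [-0.5, 2, -20, 0, 1, 0, 0, -9, 0, 1, 0, 0, 0, 0, 1, 0, 0, 0, 0, 1]
}}

```text
t: 25.0
eef_pos: [0.5467, 0.2674, -0.007]
tool_rot: [0.0, 0.754, 0.657, 0.0]
contact_force: [0.3, -0.3, 0.2]
gripper_width: 0.998
```

{"fn": "step_arm", "kwargs": {
  "rows": [0, 0, -2, 0, 0.5, 0, 0, 0, 0, 0.3, 0, 0, 0, 0, 0.1, 0, 0, 0, 0, 0, 0, 0, 0, 0, 0, 0, 0, 0, 0, 0, 0, 0, 0, 0, 0],
  "squeeze": 70
}}

```text
t: 25.7
eef_pos: [0.5463, 0.2677, -0.0094]
tool_rot: [0.0, 0.754, 0.657, 0.0]
contact_force: [-1.4, -0.4, 5.9]
gripper_width: 0.287
```

{"fn": "step_arm", "kwargs": {
  "rows": [0, 0, 15, 0, 0, 0, 0, 35, 0, 0, 0, 0, 40, 0, 0, 0, 0, 40, 0, 0, 0, 0, 0, 0, 0, 0, 0, 0, 0, 0]
}}

```text
t: 26.3
eef_pos: [0.5462, 0.267, 0.1208]
tool_rot: [0.0, 0.754, 0.657, 0.0]
contact_force: [-0.5, -1.4, -3.8]
gripper_width: 0.291
```

```bash
python3 - <<'E'
from station import bot
from h import *
o=bot.get_obs()
print(o["eef_pos"].round(4),yawj(o["tool_rot"]))
for c in ("wrist","side"):
    i=bot.camera_info(c);p,d=bot.read_camera(c);cv2.imwrite(f"pics/{c}10.png",p[:,:,::-1])
    rs=bot.regions_of(c,"file_tray")
    if not rs: print(c,"none"); continue
    W=cloud(i,d); m=rs[0]["pixels"]; P=W[m&(W[...,2]>.003)&(W[...,2]<.02)]
    print(c,rs[0]["score"],len(P),cv2.minAreaRect((P[:,:2]*1000).astype(np.float32)),np.percentile(P[:,2],[5,50,95]))
z=np.load("top0.npz"); i=bot.camera_info("top"); W=cloud(i,z["d"])
m=(W[...,2]>.0045)&(abs(W[...,0]-.6)<.065)&(abs(W[...,1])<.12)
n,l,s,_=cv2.connectedComponentsWithStats(m.astype(np.uint8)); k=1+s[1:,4].argmax(); P=W[l==k]
print("top",len(P),cv2.minAreaRect((P[:,:2]*1000).astype(np.float32)),np.percentile(P[:,2],[5,50,95]))
E
```

```text
[0.5462 0.267  0.1208] -7.920216575273176
wrist 0.46 71 ((635.6087646484375, 49.85359573364258), (7.78851842880249, 15.882073402404785), 33.10667419433594) [0.00634067 0.00781431 0.01552057]
side 0.73 681 ((605.0234375, 7.8400726318359375), (206.39828491210938, 65.5425796508789), 81.88655090332031) [0.00497328 0.00797834 0.01606018]
top 1677 ((605.5177612304688, 0.5422592163085938), (208.0957489013672, 75.86688232421875), 77.91797637939453) [0.00503485 0.00822303 0.01673092]
```

View pics/wrist10.png

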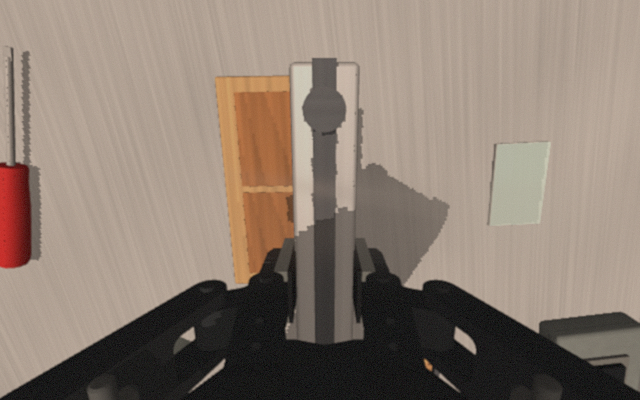

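```bash
python3 - <<'E'
from station import bot
from h import *
z=np.load("top0.npz"); i=bot.camera_info("top"); W=cloud(i,z["d"]); p=z["p"]
K,R,t=cam(i); C=-R.T@t
def onplane(uv,h):
    r=np.c_[(uv[:,0]-K[0,2])/K[0,0],(uv[:,1]-K[1,2])/K[1,1],np.ones(len(uv))]@R
    return (C+r*((h-C[2])/r[:,2])[:,None])[:,:2]
box=(abs(W[...,0]-.6)<.08)&(abs(W[...,1])<.13)
hsv=cv2.cvtColor(p,cv2.COLOR_RGB2HSV)
for nm,m,h in (("cork",box&(hsv[...,1]>110)&(hsv[...,2]>110),.006),("all",box&((hsv[...,1]>110)|(hsv[...,2]<95)),.013)):
    n,l,s,_=cv2.connectedComponentsWithStats(m.astype(np.uint8)); k=1+s[1:,4].argmax()
    X=onplane(np.argwhere(l==k)[:,::-1].astype(float),h)*1000
    # PCA + centroid, percentiles
    c=X.mean(0);w,v=np.linalg.eigh(np.cov((X-c).T)); 
    print(nm,len(X),c,np.degrees(np.arctan2(v[1,1],v[0,1])),"sizes",np.sqrt(12*w),cv2.minAreaRect(X.astype(np.float32)))
E
```

```text
cork 1240 [602.21277976   2.65608974] 79.143238697404 sizes [ 48.0633797  190.35188032] ((602.15185546875, 2.6785430908203125), (190.134033203125, 48.22227478027344), 79.1601333618164)
all 1704 [600.08361266   2.99908463] 79.00330136128966 sizes [ 63.44250856 198.53916524] ((599.6851806640625, 2.96722412109375), (200.65731811523438, 63.92441940307617), 79.15389251708984)
```

{"fn": "step_arm", "kwargs": {
  "rows": [5, -20, 0, -0.01, 0, 8, -40, 0, -0.01, 0, 10, -45, 0, -0.01, 0, 10, -45, 0, -0.01, 0, 10, -45, 0, -0.012, 0, 8, -40, 0, 0, 0, 5, -25, -20, 0, 0, 0, 0, -30, 0, 0, 0, 0, 0, 0, 0, 0, 0, 0, 0, 0]
}}

```text
t: 27.5
eef_pos: [0.6011, 0.0085, 0.0693]
tool_rot: [-0.001, 0.771, 0.637, -0.001]
contact_force: [-0.2, 0.8, -2.7]
gripper_width: 0.284
```

```bash
python3 - <<'E'
from station import bot
from h import *
o=bot.get_obs()
print(o["eef_pos"].round(4),yawj(o["tool_rot"]))
p,d=bot.read_camera("wrist");cv2.imwrite("pics/w11.png",p[:,:,::-1])
q,d=bot.read_camera("side");cv2.imwrite("pics/s11.png",cv2.resize(q[130:270,250:400,::-1],None,fx=4,fy=4))
E
```

```text
[0.6011 0.0085 0.0693] -10.806446258168789
```

View pics/w11.png

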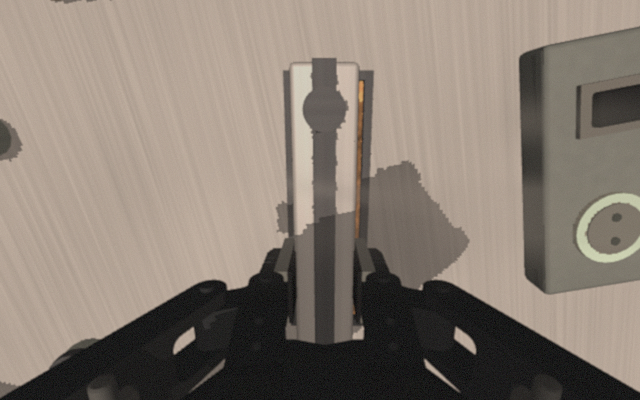

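View pics/s11.png

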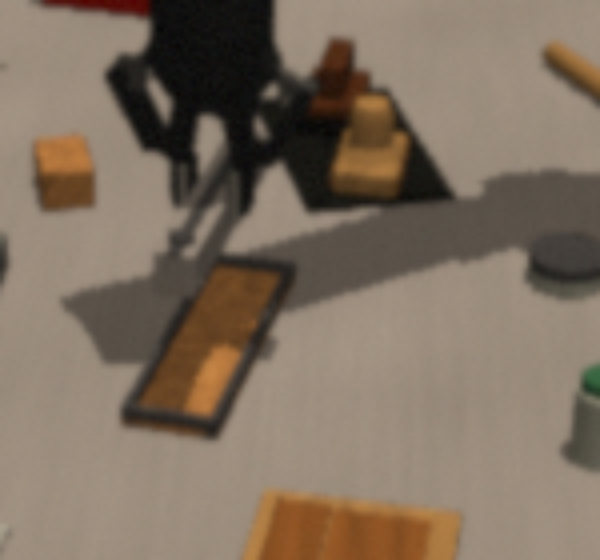

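{"fn": "step_arm", "kwargs": {
  "rows": [2, -3, -20, 0, 0, 0, 0, -25, 0, 0, 0, 0, -15, 0, 0, 0, 0, 0, 0, 0, 0, 0, 0, 0, 0]
}}

```text
t: 28.1
eef_pos: [0.6047, 0.0051, 0.0109]
tool_rot: [0.0, 0.771, 0.637, 0.0]
contact_force: [0.5, 0.2, -3.8]
gripper_width: 0.291
```

```bash
python3 - <<'E'
from station import bot
from h import *
o=bot.get_obs()
print(o["eef_pos"].round(4),yawj(o["tool_rot"]))
p,d=bot.read_camera("wrist");cv2.imwrite("pics/w12.png",p[:,:,::-1])
q,d=bot.read_camera("side");cv2.imwrite("pics/s12.png",cv2.resize(q[130:270,250:400,::-1],None,fx=4,fy=4))
E
```

```text
[0.6047 0.0051 0.0109] -10.839772283344132
```

View pics/w12.png

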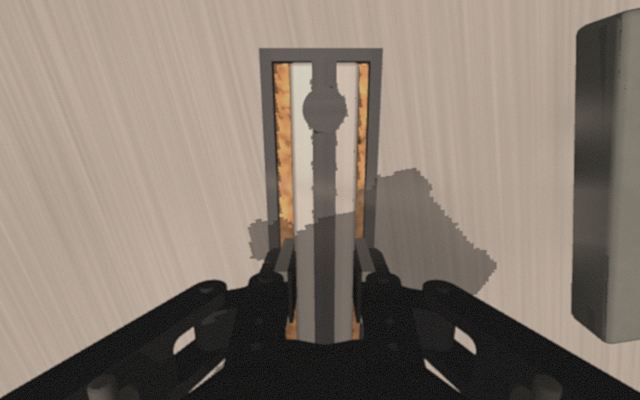

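View pics/s12.png

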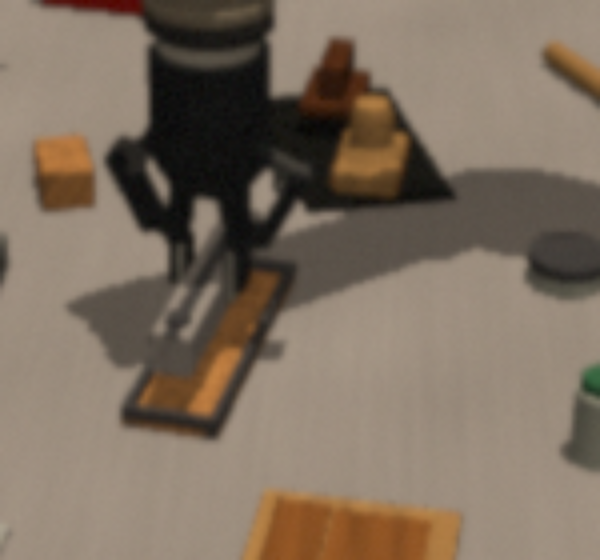

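```bash
python3 - <<'E'
from station import bot
from h import *
i=bot.camera_info("wrist");p,d=bot.read_camera("wrist");W=cloud(i,d)*1000
for u in (270,284,302,345,362,375):
    print(u,[tuple(np.round(W[r,u]).astype(int).tolist()) for r in (44,50,55,58,61,64,67,72,80)])
print([(u,tuple(np.round(W[150,u]).astype(int).tolist())) for u in range(256,392,4)])
E
```

```text
270 [(596, 111, 0), (597, 106, 14), (597, 104, 14), (596, 102, 14), (596, 101, 14), (596, 99, 15), (595, 98, 14), (595, 96, 15), (594, 92, 15)]
284 [(604, 110, 2), (604, 104, 17), (604, 102, 16), (603, 101, 14), (603, 99, 14), (602, 99, 6), (602, 98, 5), (601, 95, 6), (600, 91, 8)]
302 [(613, 108, 0), (613, 103, 15), (613, 100, 16), (612, 99, 14), (612, 98, 14), (613, 88, 65), (613, 87, 64), (613, 86, 64), (612, 83, 63)]
345 [(636, 104, 0), (634, 98, 16), (634, 96, 15), (634, 95, 15), (633, 94, 13), (629, 86, 63), (628, 85, 64), (628, 83, 63), (628, 80, 63)]
362 [(645, 102, 3), (643, 97, 15), (642, 94, 15), (642, 93, 15), (642, 92, 15), (643, 91, 7), (643, 90, 5), (642, 87, 7), (642, 84, 6)]
375 [(652, 101, -1), (649, 96, 14), (649, 93, 15), (649, 92, 14), (648, 91, 15), (648, 89, 14), (648, 88, 14), (648, 86, 14), (647, 82, 14)]
[(256, (575, 58, 0)), (260, (578, 57, 2)), (264, (583, 58, 15)), (268, (585, 57, 14)), (272, (587, 57, 16)), (276, (588, 56, 7)), (280, (590, 56, 7)), (284, (592, 55, 7)), (288, (594, 55, 6)), (292, (603, 59, 63)), (296, (605, 59, 63)), (300, (606, 58, 64)), (304, (608, 58, 64)), (308, (609, 58, 63)), (312, (611, 57, 64)), (316, (612, 57, 65)), (320, (614, 57, 65)), (324, (615, 57, 64)), (328, (617, 56, 64)), (332, (618, 56, 64)), (336, (620, 56, 64)), (340, (621, 55, 63)), (344, (623, 55, 63)), (348, (624, 55, 65)), (352, (626, 54, 63)), (356, (628, 54, 62)), (360, (634, 47, 8)), (364, (637, 47, 7)), (368, (638, 47, 16)), (372, (640, 47, 14)), (376, (642, 46, 15)), (380, (647, 44, 1)), (384, (649, 44, 1)), (388, (651, 43, 2))]
```

{"fn": "step_arm", "kwargs": {
  "rows": [-2, -1.5, -10, 0, 0, 0, 0, -8, 0, 0, 0, 0, -4, 0, 0, 0, 0, 0, 0, 0, 0, 0, 0, 0, 0]
}}

```text
t: 28.75
eef_pos: [0.6021, 0.003, -0.0121]
tool_rot: [-0.0, 0.771, 0.637, -0.0]
contact_force: [0.8, 0.5, -4.2]
gripper_width: 0.29
```

{"fn": "step_arm", "kwargs": {
  "rows": [0, 0, -2, 0, 0, 0, 0, -1.5, 0, 0, 0, 0, 0, 0, 0, 0, 0, 0, 0, 0]
}}

```text
t: 29.15
eef_pos: [0.6022, 0.0029, -0.0154]
tool_rot: [0.0, 0.771, 0.637, 0.0]
contact_force: [0.2, 0.0, -4.0]
gripper_width: 0.288
```

{"fn": "step_arm", "kwargs": {
  "rows": [0, 0, -1, 0, 0, 0, 0, 0, 0, 0, 0, 0, -1, 0, 0, 0, 0, 0, 0, 0]
}}

```text
t: 29.55
eef_pos: [0.6022, 0.0028, -0.0155]
tool_rot: [0.001, 0.771, 0.637, -0.0]
contact_force: [-6.2, -1.1, 15.2]
gripper_width: 0.288
```

Contact with the tray floor. Release slowly.

{"fn": "step_arm", "kwargs": {
  "rows": [0, 0, 1, 0, 0.33, 0, 0, 0, 0, 0.4, 0, 0, 0, 0, 0.5, 0, 0, 5, 0, 0.6, 0, 0, 20, 0, 0.7, 0, 0, 40, 0, 1, 0, 0, 45, 0, 1, 0, 0, 45, 0, 1, 0, 0, 0, 0, 1, 0, 0, 0, 0, 1]
}}

```text
t: 30.55
eef_pos: [0.603, 0.0029, 0.14]
tool_rot: [0.001, 0.771, 0.637, 0.001]
contact_force: [0.8, -0.1, -0.6]
gripper_width: 1.003
```

```bash
python3 - <<'E'
from station import bot
from h import *
o=bot.get_obs()
print(o["eef_pos"].round(4),yawj(o["tool_rot"]))
i=bot.camera_info("wrist");p,d=bot.read_camera("wrist");cv2.imwrite("pics/w13.png",p[:,:,::-1]);W=cloud(i,d)
B=(abs(W[...,0]-.6)<.08)&(abs(W[...,1])<.13)
for lo,hi in ((.031,.038),(.0045,.06)):
    m=B&(W[...,2]>lo)&(W[...,2]<hi); n,l,s,_=cv2.connectedComponentsWithStats(m.astype(np.uint8)); k=1+s[1:,4].argmax(); P=W[l==k]
    print(len(P),cv2.minAreaRect((P[:,:2]*1000).astype(np.float32)),P[:,2].mean())
    if lo>.03: print(np.linalg.lstsq(np.c_[P[:,:2],np.ones(len(P))],P[:,2],rcond=None)[0])
E
```

```text
[0.603  0.0029 0.14  ] -10.898363749368768
4453 ((602.7152709960938, 2.1996536254882812), (171.0624542236328, 26.04755401611328), 79.13819885253906) 0.03666320155918616
[ 0.00351797 -0.0010394   0.03454749]
12985 ((602.9974975585938, 2.5865478515625), (202.14454650878906, 62.16769027709961), 79.12049102783203) 0.020908525095475465
```

View pics/w13.png

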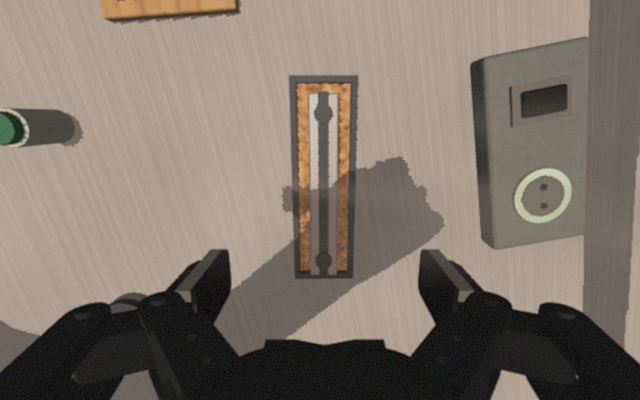

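{"fn": "step_arm", "kwargs": {
  "rows": [-8, -20, 0, 0.02, 1, -10, -45, 0, 0.02, 1, -10, -45, 0, 0.02, 1, -10, -45, 0, 0, 1, -10, -45, 0, 0, 1, -10, -45, 0, 0, 1, -8, -45, 0, 0, 1, -2, -40, 0, 0, 1, 0, -17, 0, 0, 1, 0, 0, 0, 0, 1, 0, 0, 0, 0, 1]
}}

```text
t: 31.7
eef_pos: [0.5341, -0.3421, 0.1374]
tool_rot: [-0.001, 0.751, 0.66, 0.0]
contact_force: [-0.0, 0.7, 0.1]
gripper_width: 0.999
```

```bash
python3 - <<'E'
from station import bot
from h import *
o=bot.get_obs()
print(o["eef_pos"].round(4),yawj(o["tool_rot"]))
i=bot.camera_info("wrist");p,d=bot.read_camera("wrist");cv2.imwrite("pics/w14.png",p[:,:,::-1]);W=cloud(i,d)
B=(abs(W[...,0]-.52)<.1)&(abs(W[...,1]+.3)<.15)
for lo,hi in ((.02,.029),(.031,.039),(.058,.07)):
    m=B&(W[...,2]>lo)&(W[...,2]<hi); n,l,s,_=cv2.connectedComponentsWithStats(m.astype(np.uint8))
    for k in range(1,n):
        if s[k,4]<150: continue
        P=W[l==k]; print(lo,len(P),np.round(np.hstack([np.hstack(x) for x in cv2.minAreaRect((P[:,:2]*1000).astype(np.float32))]),1),P[:,2].mean())
E
```

```text
[ 0.5341 -0.3421  0.1374] -7.37193644376653Traceback (most recent call last):
  File "<stdin>", line 11, in <module>
    return _arrays_for_stack_dispatcher(tup)
    raise TypeError('arrays to stack must be passed as a "sequence" type '
                    'such as list or tuple.')
TypeError: arrays to stack must be passed as a "sequence" type such as list or tuple.
```

View pics/w14.png

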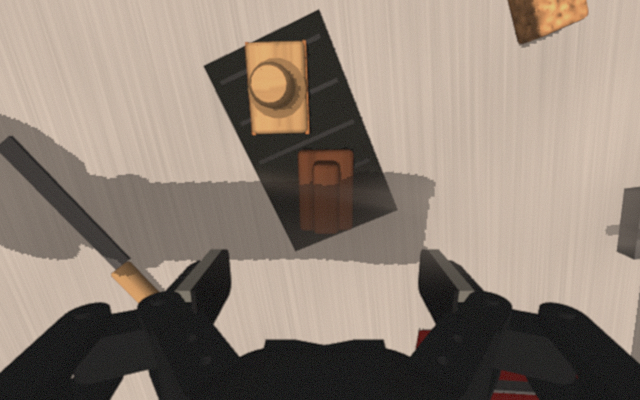

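```bash
python3 - <<'E'
from station import bot
from h import *
o=bot.get_obs()
i=bot.camera_info("wrist");p,d=bot.read_camera("wrist");W=cloud(i,d)
B=(abs(W[...,0]-.52)<.1)&(abs(W[...,1]+.3)<.15)
for lo,hi in ((.02,.029),(.031,.039),(.058,.07)):
    m=B&(W[...,2]>lo)&(W[...,2]<hi); n,l,s,_=cv2.connectedComponentsWithStats(m.astype(np.uint8))
    for k in range(1,n):
        if s[k,4]<150: continue
        P=W[l==k]; print(lo,len(P),cv2.minAreaRect((P[:,:2]*1000).astype(np.float32)),P[:,2].mean())
E
```

```text
0.02 3047 ((504.920166015625, -249.0596923828125), (76.06298828125, 50.1988410949707), 83.997802734375) 0.024631230501800955
0.031 231 ((510.21697998046875, -254.4792022705078), (39.44829559326172, 24.007373809814453), 47.79745101928711) 0.032592141786748234
0.031 2446 ((535.2709350585938, -343.4833984375), (75.81562805175781, 49.75877380371094), 83.87818145751953) 0.03434427241044347
0.058 1493 ((505.0661315917969, -249.13198852539062), (31.642227172851562, 32.425750732421875), 54.408668518066406) 0.06482596951829163
0.058 1814 ((535.2825317382812, -343.342041015625), (59.40033721923828, 21.434904098510742), 83.3551025390625) 0.06421531164172985
```

{"fn": "step_arm", "kwargs": {
  "rows": [0, -1, -35, 0, 1, 0, 0, -40, 0, 1, 0, 0, -30, 0, 1, 0, 0, -15, 0, 1, 0, 0, 0, 0, 1, 0, 0, 0, 0, 1]
}}

```text
t: 32.4
eef_pos: [0.5354, -0.3445, 0.0198]
tool_rot: [0.001, 0.751, 0.66, 0.0]
contact_force: [-0.3, 0.3, 0.6]
gripper_width: 1.007
```

{"fn": "step_arm", "kwargs": {
  "rows": [0, 0, -14, 0, 1, 0, 0, -3, 0, 1, 0, 0, 0, 0, 1, 0, 0, 0, 0, 1]
}}

```text
t: 32.8
eef_pos: [0.5343, -0.3453, 0.0019]
tool_rot: [0.0, 0.752, 0.66, 0.0]
contact_force: [0.3, -0.8, -0.2]
gripper_width: 1.003
```

{"fn": "step_arm", "kwargs": {
  "rows": [0, 0, 0, 0, 0.4, 0, 0, 0, 0, 0.1, 0, 0, 0, 0, 0, 0, 0, 0, 0, 0, 0, 0, 0, 0, 0, 0, 0, 0, 0, 0, 0, 0, 0, 0, 0],
  "squeeze": 40
}}

```text
t: 33.5
eef_pos: [0.5352, -0.3455, 0.0026]
tool_rot: [0.001, 0.752, 0.66, 0.0]
contact_force: [-0.8, -0.8, 6.2]
gripper_width: 0.251
```

{"fn": "step_arm", "kwargs": {
  "rows": [0, 0, 15, 0, 0, 0, 0, 40, 0, 0, 0, 0, 45, 0, 0, -2, 20, 35, 0, 0, -3, 40, 0, 0, 0, -4, 50, 0, 0, 0, -4, 50, 0, 0, 0, -4, 50, 0, 0, 0, -4, 50, 0, 0, 0, -4, 50, 0, 0, 0, -4, 50, 0, 0, 0, -4, 50, 0, 0, 0]
}}

```text
t: 34.7
eef_pos: [0.5005, 0.0655, 0.1373]
tool_rot: [0.0, 0.752, 0.66, -0.0]
contact_force: [0.8, 0.1, -1.8]
gripper_width: 0.254
```

{"fn": "step_arm", "kwargs": {
  "rows": [-4, 50, 0, 0, 0, -4, 50, 0, 0, 0, 0, 45, 0, 0, 0, 0, 20, 0, 0, 0, 0, 0, 0, 0, 0, 0, 0, 0, 0, 0]
}}

```text
t: 35.3
eef_pos: [0.4929, 0.2281, 0.1367]
tool_rot: [0.0, 0.751, 0.66, -0.0]
contact_force: [0.6, -1.3, -2.4]
gripper_width: 0.245
```

{"fn": "step_arm", "kwargs": {
  "rows": [0, 0, -35, 0, 0, 0, 0, -40, 0, 0, 0, 0, -25, 0, 0, 0, 0, -10, 0, 0, 0, 0, 0, 0, 0, 0, 0, 0, 0, 0]
}}

```text
t: 35.9
eef_pos: [0.4942, 0.2282, 0.0277]
tool_rot: [0.0, 0.752, 0.659, 0.001]
contact_force: [-0.1, 0.5, -0.9]
gripper_width: 0.248
```

{"fn": "step_arm", "kwargs": {
  "rows": [0.5, 1.5, -10, 0, 0, 0, 0, -4, 0, 0, 0, 0, 0, 0, 0, 0, 0, 0, 0, 0]
}}

```text
t: 36.3
eef_pos: [0.4938, 0.23, 0.0127]
tool_rot: [0.0, 0.751, 0.66, 0.0]
contact_force: [-0.3, 0.6, -1.3]
gripper_width: 0.251
```

{"fn": "step_arm", "kwargs": {
  "rows": [0, 0, -2, 0, 0, 0, 0, -1, 0, 0, 0, 0, 0, 0, 0]
}}

```text
t: 36.6
eef_pos: [0.4941, 0.2302, 0.0106]
tool_rot: [0.0, 0.752, 0.66, 0.0]
contact_force: [-1.8, -2.6, 7.7]
gripper_width: 0.252
```

{"fn": "step_arm", "kwargs": {
  "rows": [0, 0, 0.5, 0, 0.35, 0, 0, 0, 0, 0.6, 0, 0, 0, 0, 1, 0, 0, 0, 0, 1, 0, 0, 20, 0, 1, 0, 0, 40, 0, 1, 0, 0, 45, 0, 1, 0, 0, 30, 0, 1, 0, 0, 0, 0, 1, 0, 0, 0, 0, 1]
}}

```text
t: 37.6
eef_pos: [0.494, 0.2297, 0.1453]
tool_rot: [0.0, 0.752, 0.66, 0.0]
contact_force: [-0.8, -0.1, -1.1]
gripper_width: 0.998
```

```bash
cat > m.py <<'E'
from station import bot
from h import *
import sys
o=bot.get_obs(); print(o["eef_pos"].round(4),yawj(o["tool_rot"]),o["q"].round(2))
i=bot.camera_info("wrist");p,d=bot.read_camera("wrist");cv2.imwrite(sys.argv[1],p[:,:,::-1]);W=cloud(i,d)
B=(W[...,0]>.42)&(W[...,0]<.62)&(W[...,1]>.15)&(W[...,1]<.40)
for lo,hi in ((.0085,.016),(.028,.036),(.038,.046),(.066,.085)):
    m=B&(W[...,2]>lo)&(W[...,2]<hi); n,l,s,_=cv2.connectedComponentsWithStats(m.astype(np.uint8))
    for k in range(1,n):
        if s[k,4]<200: continue
        P=W[l==k]; r=cv2.minAreaRect((P[:,:2]*1000).astype(np.float32));print(lo,len(P),np.round(r[0],1),np.round(r[1],1),round(r[2],1),P[:,2].mean().round(4))
E
python3 m.py pics/w15.png
```

```text
[0.494  0.2297 0.1453] -7.470749202180064 [ 0.1   0.44 -0.82  1.88  0.39  0.98 -1.03]
0.0085 20433 [513.4 272.1] [196.5 116.4] 82.9 0.013
0.038 2511 [494.8 232. ] [75. 50.] 82.9 0.0423
0.066 1856 [494.5 232.3] [59.2 21.6] 83.1 0.0722
```

View pics/w15.png

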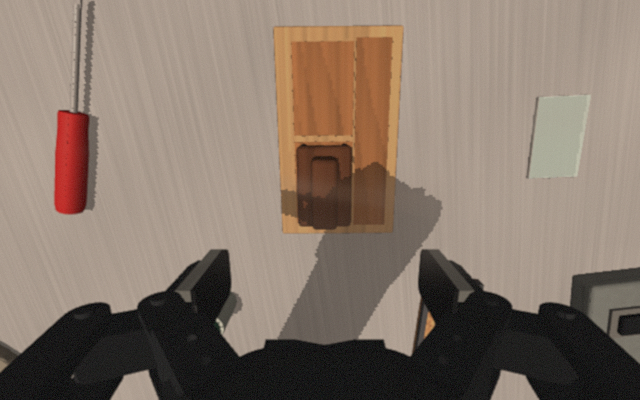

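{"fn": "step_arm", "kwargs": {
  "rows": [1, -30, 0, 0, 1, 1, -50, 0, 0, 1, 1, -50, 0, 0, 1, 1, -50, 0, 0, 1, 1, -50, 0, 0, 1, 1, -50, 0, 0, 1, 1, -50, 0, 0, 1, 1, -50, 0, 0, 1, 1, -45, 0, 0, 1, 1, -35, 0, 0, 1, 1, -18, 0, 0, 1, 0, 0, 0, 0, 1]
}}

```text
t: 38.85
eef_pos: [0.5036, -0.2503, 0.1434]
tool_rot: [-0.001, 0.753, 0.658, -0.001]
contact_force: [0.2, -0.3, -0.5]
gripper_width: 0.995
```

{"fn": "step_arm", "kwargs": {
  "rows": [0, -1, -30, 0, 1, 0, 0, -30, 0, 1, 0, 0, -15, 0, 1, 0, 0, 0, 0, 1, 0, 0, 0, 0, 1]
}}

```text
t: 39.35
eef_pos: [0.5054, -0.2477, 0.0706]
tool_rot: [-0.0, 0.751, 0.66, 0.0]
contact_force: [0.1, 1.1, 0.9]
gripper_width: 1.001
```

{"fn": "step_arm", "kwargs": {
  "rows": [0, -1, -30, 0, 1, 0, 0, -25, 0, 1, 0, 0, -12, 0, 1, 0, 0, 0, 0, 1, 0, 0, 0, 0, 1]
}}

```text
t: 39.85
eef_pos: [0.5058, -0.25, 0.0043]
tool_rot: [0.001, 0.751, 0.66, 0.0]
contact_force: [0.1, 0.2, 0.8]
gripper_width: 1.001
```

{"fn": "step_arm", "kwargs": {
  "rows": [-0.5, 0.5, -2, 0, 0.6, 0, 0, 0, 0, 0.4, 0, 0, 0, 0, 0.2, 0, 0, 0, 0, 0.1, 0, 0, 0, 0, 0.1, 0, 0, 0, 0, 0.1, 0, 0, 0, 0, 0.1],
  "squeeze": 40
}}

```text
t: 40.55
eef_pos: [0.5044, -0.2497, 0.0018]
tool_rot: [0.0, 0.752, 0.66, -0.0]
contact_force: [-1.8, 0.2, 5.7]
gripper_width: 0.38
```

{"fn": "step_arm", "kwargs": {
  "rows": [0, 0, 15, 0, 0.1, 0, 0, 40, 0, 0.1, 0, 0, 45, 0, 0.1, 0, 20, 35, 0, 0.1, 0, 40, 0, 0, 0.1, 0, 50, 0, 0, 0.1, 0, 50, 0, 0, 0.1, 0, 50, 0, 0, 0.1, 0, 50, 0, 0, 0.1, 0, 50, 0, 0, 0.1, 0, 50, 0, 0, 0.1, 0, 50, 0, 0, 0.1]
}}

```text
t: 41.75
eef_pos: [0.504, 0.1624, 0.1371]
tool_rot: [0.0, 0.752, 0.66, 0.0]
contact_force: [0.7, -0.3, -1.0]
gripper_width: 0.381
```

{"fn": "step_arm", "kwargs": {
  "rows": [0, 50, 0, 0, 0.1, 0, 50, 0, 0, 0.1, 0, 40, 0, 0, 0.1, 0, 17, 0, 0, 0.1, 0, 0, 0, 0, 0.1, 0, 0, 0, 0, 0.1]
}}

```text
t: 42.35
eef_pos: [0.5041, 0.317, 0.1364]
tool_rot: [0.0, 0.751, 0.66, -0.0]
contact_force: [0.1, 0.1, -2.3]
gripper_width: 0.383
```

{"fn": "step_arm", "kwargs": {
  "rows": [0, 0, -35, 0, 0.1, 0, 0, -40, 0, 0.1, 0, 0, -25, 0, 0.1, 0, 0, -8, 0, 0.1, 0, 0, 0, 0, 0.1, 0, 0, 0, 0, 0.1]
}}

```text
t: 42.95
eef_pos: [0.5053, 0.3175, 0.0295]
tool_rot: [0.0, 0.752, 0.659, 0.001]
contact_force: [-0.0, 0.2, -0.2]
gripper_width: 0.384
```

```bash
python3 m.py pics/w16.png
```

```text
[0.5053 0.3175 0.0295] -7.51022377248706 [-0.14  0.66 -0.71  1.84  0.57  0.85 -1.27]
0.0085 13802 [518.9 317.9] [104.4 116.2] 82.9 0.0129
0.038 277 [509.6 355.4] [ 5.1 52. ] 85.9 0.0428
0.038 1949 [498.3 260.9] [19.2 50.1] 82.5 0.042
0.066 1997 [507.  328.6] [13.3 60. ] 81.7 0.0768
```

View pics/w16.png

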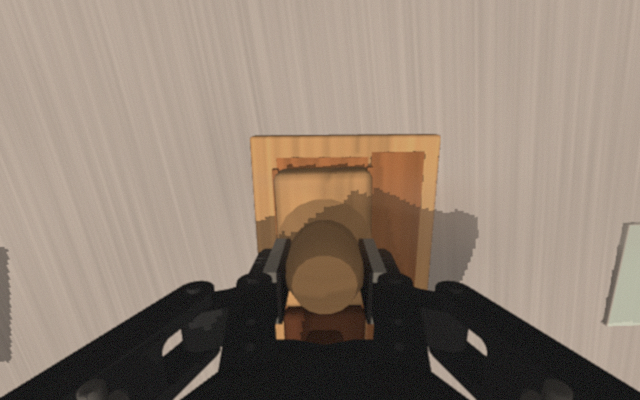

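Aligned with its patch. Lower and release.

{"fn": "step_arm", "kwargs": {
  "rows": [-0.5, -0.5, -12, 0, 0.1, 0, 0, -5, 0, 0.1, 0, 0, 0, 0, 0.1, 0, 0, 0, 0, 0.1]
}}

```text
t: 43.4
eef_pos: [0.5036, 0.317, 0.0109]
tool_rot: [-0.0, 0.751, 0.66, -0.0]
contact_force: [-0.7, -0.0, -1.3]
gripper_width: 0.386
```

{"fn": "step_arm", "kwargs": {
  "rows": [0.5, 0, -1, 0, 0.1, 0, 0, 0, 0, 0.1, 0, 0, 0, 0, 0.1]
}}

```text
t: 43.7
eef_pos: [0.5044, 0.3171, 0.0102]
tool_rot: [0.0, 0.752, 0.66, 0.0]
contact_force: [0.3, 0.3, -0.2]
gripper_width: 0.38
```

{"fn": "step_arm", "kwargs": {
  "rows": [0, 0, -0.5, 0, 0.1, 0, 0, 0, 0, 0.45, 0, 0, 0, 0, 0.6, 0, 0, 0, 0, 0.7, 0, 0, 0, 0, 0.7, 0, 0, 20, 0, 0.7, 0, 0, 40, 0, 0.7, 0, 0, 45, 0, 1, 0, -20, 45, 0, 1, 0, -30, 20, 0, 1, 0, 0, 0, 0, 1, 0, 0, 0, 0, 1]
}}

```text
t: 44.9
eef_pos: [0.5047, 0.2663, 0.1798]
tool_rot: [0.0, 0.752, 0.659, 0.0]
contact_force: [-0.5, 0.1, -0.4]
gripper_width: 1.0
```

```bash
python3 m.py pics/w17.png; python3 - <<'E'
from station import bot
import cv2
q,d=bot.read_camera("side");cv2.imwrite("pics/s17.png",q[:,:,::-1])
E
```

```text
[0.5047 0.2663 0.1798] -7.546808138185666 [ 0.05  0.45 -0.83  1.79  0.38  1.07 -1.05]
0.0085 11215 [513.5 272.3] [196.1 116.1] 83.0 0.0129
0.028 2182 [505.  317.5] [76. 50.] 84.0 0.0326
0.038 203 [510.2 322.4] [27.6 40.6] 43.0 0.0396
0.038 1909 [494.7 232.3] [74.8 49.6] 82.9 0.0423
0.066 1038 [505.1 317.7] [32.5 31.9] 50.1 0.0728
0.066 1329 [494.5 232.5] [59.6 21.2] 82.7 0.0722
```

View pics/w17.png

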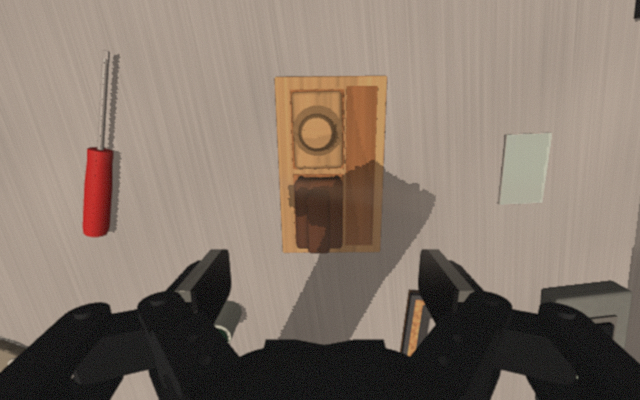

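View pics/s17.png

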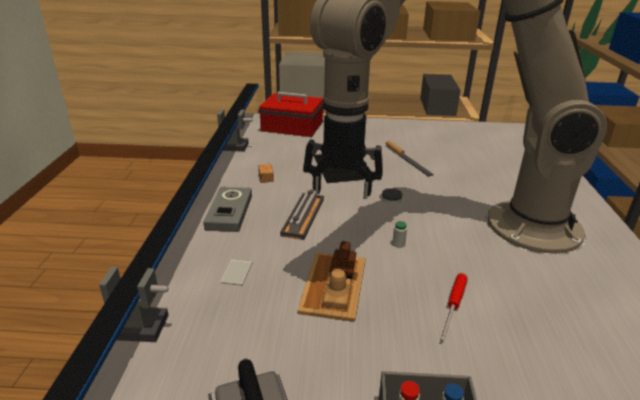

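All in place: the brush (col 318, row 213) and tip protector (318, 130) stand on their patches, the guide lies in the tray, the gripper is clear, and the bystanders have not moved.

```bash
python3 -c "
from station import bot
print(bot.hand_in())"
```

```text
the job is handed in; nothing more can be done
None
```

I finished the whole job and handed it in at about 45 s of the 136 s allowed; handing in gives no verdict. I stood the brush and the tip protector on the mat, laid the file guide in the cork-lined tray, then put both back on the tool board in their own places.

**Last checks with the wrist camera:**
- **Brush:** about 1 mm from where it started, upright, and within 1° of the board's direction.
- **Tip protector:** less than 1 mm from where it started, upright, and about 1° off the board's direction.
- **File guide:** flat in the tray, within 1 mm of its centre and parallel to it. I measured this right after releasing it and didn't measure it again; the final side picture still shows it in the tray.
- **Crayon, tin and cork block:** they look untouched in the final side picture, but I did not measure them.

**What went wrong or disagreed:**
- **Fingertip height:** the fingertips turned out to be about 36 mm higher than the reported TCP height. My first grasp closed on air above the brush. I measured the offset from the depth images and used it from then on.
- **Tip protector grasp:** my first try closed on the cone instead of the neck. I opened, went up 9 mm and gripped it again.
- **Recognised positions:** those from the side and top cameras differed by up to about 26 mm in y, because each sees different surfaces. Positions worked out from depth agreed to about 2 mm, so I used those.

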